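# Change the batch on a padlock charging station

### The job

Change the batch on the padlock charging station: turn its cam switch back to off, move the charged padlocks (those now in the dock) to the issue tray to lie flat there, lay every discharged padlock from the bench in the dock, one to a bay from the left end on without a gap, each lying down with its body on the contacts at the back of the bay and its shackle towards the robot, and slide the charge-rate fader to its long mark. Only when all that is done, turn the switch up from off by one click for each padlock loaded. Never handle a padlock while the switch is on, and leave the other things on the bench where they are.

Things in the scene. Friction and masses are not known exactly. Their poses are not given: they have to be found in the camera images.
- station: padlock charging station, fixed: on its left (seen from the robot) a low dock with four bays in a row, on its right a grey control box 58 mm high with a rotary cam switch and a fader on top. Origin on the bench under the housing; x away from the robot, y left along the bays, z up; outline x -70 to 70, y -290 to 265 mm.
- bay1 (a point): leftmost bay: pocket 60 (y) x 100 (x) mm, floor 16 mm above the bench, ribs 6 mm high round it (24 mm wide between bays), at the back a rail 24 mm above the floor; brass contacts in the floor near the back. The point is where the middle of a padlock's body belongs, 14 mm above the floor, when it lies flat, body on the contacts, shackle to the front (-x). Axes as the station's.
- bay2 (a point): the same for bay 2 from the left (bays are alike, 84 mm to the right of bay 1)
- bay3 (a point): the same for bay 3 from the left (bays are alike, 168 mm to the right of bay 1)
- bay4 (a point): the same for bay 4 from the left (bays are alike, 252 mm to the right of bay 1)
- selector (a joint): angle of the cam switch, rad: 0 at off, growing clockwise seen from above; click stops every 0.524 (30 degrees): off, 1, 2, 3, 4, end stops just past off and 4. A spring (about 0.16 N m to pass to the next) pulls it into the nearest stop, where it stays. Each click up from off connects one bay more, from bay 1 on.
- selector_grip (a point): on the switch's upright axis, half-way up its wing handle: a bar 14 mm wide, 48 mm long, its top 12 mm above this point, on a disc 50 mm across whose top is 18 mm below; x along the bar to its pointed end (white line). The pointer is 60 degrees left of the station's x at off, along it at 2, 60 degrees right at 4; white marks: a ring at off, a bar at 1 to 4.
- fader (a joint): position of the charge-rate fader in its slot, m: 0 nearest the robot, growing towards the station's +x, travel 0.080, the long mark at 0.060; moves with about 1.5 N and stays where it is left
- fader_grip (a point): middle of the fader's cap: 18 mm along the slot (x), 30 mm across it (y), 24 mm high; the top of the control box is 16 mm below this point; axes as the station's
- fader_mark (a point): where the middle of the fader's cap stands when it is at the long mark (the long, thick lines on both sides of the slot)
- tray: issue tray: shallow steel tray with a black rubber floor, 155 (x) x 270 (y) mm outside, fixed, to the left in front of the station; origin under its middle, z up; floor 4 mm and rim 22 mm above the bench, wall 4 mm
- flat1_c (a point): discharged electronic padlock lying on the bench: square steel body 50 x 50 mm, 28 mm thick, its bare steel shackle (9 mm bar) 33 mm wide between bar centres, standing 42 mm out of one side; 0.2 to 0.4 kg. Point: middle of the body, 14 mm up; x from the shackle to the blank base end (base at x = 25, shackle from -25 to -67 mm), z up. Two to four such are there (absent: None).
- flat2_c (a point): another discharged padlock on the bench, exactly like the first, point and axes as there (None if absent)
- flat3_c (a point): another discharged padlock on the bench, exactly like the first, point and axes as there (None if absent)
- flat4_c (a point): another discharged padlock on the bench, exactly like the first, point and axes as there (None if absent)
- full1_c (a point): charged padlock, looks exactly like the discharged ones, point and axes as there, but lies in the dock at the start; two or three are there (None if absent)
- full2_c (a point): charged padlock, looks exactly like the discharged ones, point and axes as there, but lies in the dock at the start; two or three are there (None if absent)
- full3_c (a point): charged padlock, looks exactly like the discharged ones, point and axes as there, but lies in the dock at the start; two or three are there (None if absent)
- brass_lock: small old brass padlock, body 34 x 40 x 18 mm; a bystander, origin at the middle of its underside
- driver: screwdriver, 200 mm; a bystander, origin at the middle of its underside
- spanner: open-ended spanner, 180 mm; a bystander, origin at the middle of its underside
- spray: blue spray can, 52 mm across, 150 mm tall, upright; a bystander, origin at the middle of its underside
Things that resemble listed ones, but are neither listed nor needed, are in the scene too. Leave any orange look-alike of the part that bears full3_c alone.

How it is judged (in metres and radians):
On the way, in this order (a step that is already met when the one before it is completed fails the run):
1. the cam switch is turned to off (value of joint selector below 0.12 rad), for 0.2 s.
2. with the switch still off, the charged padlocks lie in the tray, the discharged ones in the bays from the left end without a gap, and the fader is at its long mark (value of joint selector below 0.12 rad and x of full1_c in the frame of tray between -0.055 and 0.055 m and y of full1_c in the frame of tray between -0.11 and 0.11 m and z of full1_c in the frame of tray between 0.012 and 0.026 m and x of full2_c in the frame of tray between -0.055 and 0.055 m and y of full2_c in the frame of tray between -0.11 and 0.11 m and z of full2_c in the frame of tray between 0.012 and 0.026 m and x of full3_c in the frame of tray between -0.055 and 0.055 m and y of full3_c in the frame of tray between -0.11 and 0.11 m and z of full3_c in the frame of tray between 0.012 and 0.026 m and ((horizontal distance between flat1_c and bay1 below 0.011 m and z of flat1_c in the frame of bay1 below 0.0035 m and angle between flat1_c's own z axis and vertical below 0.06 rad) or (horizontal distance between flat1_c and bay2 below 0.011 m and z of flat1_c in the frame of bay2 below 0.0035 m and angle between flat1_c's own z axis and vertical below 0.06 rad) or (horizontal distance between flat1_c and bay3 below 0.011 m and z of flat1_c in the frame of bay3 below 0.0035 m and angle between flat1_c's own z axis and vertical below 0.06 rad) or (horizontal distance between flat1_c and bay4 below 0.011 m and z of flat1_c in the frame of bay4 below 0.0035 m and angle between flat1_c's own z axis and vertical below 0.06 rad)) and ((horizontal distance between flat2_c and bay1 below 0.011 m and z of flat2_c in the frame of bay1 below 0.0035 m and angle between flat2_c's own z axis and vertical below 0.06 rad) or (horizontal distance between flat2_c and bay2 below 0.011 m and z of flat2_c in the frame of bay2 below 0.0035 m and angle between flat2_c's own z axis and vertical below 0.06 rad) or (horizontal distance between flat2_c and bay3 below 0.011 m and z of flat2_c in the frame of bay3 below 0.0035 m and angle between flat2_c's own z axis and vertical below 0.06 rad) or (horizontal distance between flat2_c and bay4 below 0.011 m and z of flat2_c in the frame of bay4 below 0.0035 m and angle between flat2_c's own z axis and vertical below 0.06 rad)) and ((horizontal distance between flat3_c and bay1 below 0.011 m and z of flat3_c in the frame of bay1 below 0.0035 m and angle between flat3_c's own z axis and vertical below 0.06 rad) or (horizontal distance between flat3_c and bay2 below 0.011 m and z of flat3_c in the frame of bay2 below 0.0035 m and angle between flat3_c's own z axis and vertical below 0.06 rad) or (horizontal distance between flat3_c and bay3 below 0.011 m and z of flat3_c in the frame of bay3 below 0.0035 m and angle between flat3_c's own z axis and vertical below 0.06 rad) or (horizontal distance between flat3_c and bay4 below 0.011 m and z of flat3_c in the frame of bay4 below 0.0035 m and angle between flat3_c's own z axis and vertical below 0.06 rad)) and ((horizontal distance between flat4_c and bay1 below 0.011 m and z of flat4_c in the frame of bay1 below 0.0035 m and angle between flat4_c's own z axis and vertical below 0.06 rad) or (horizontal distance between flat4_c and bay2 below 0.011 m and z of flat4_c in the frame of bay2 below 0.0035 m and angle between flat4_c's own z axis and vertical below 0.06 rad) or (horizontal distance between flat4_c and bay3 below 0.011 m and z of flat4_c in the frame of bay3 below 0.0035 m and angle between flat4_c's own z axis and vertical below 0.06 rad) or (horizontal distance between flat4_c and bay4 below 0.011 m and z of flat4_c in the frame of bay4 below 0.0035 m and angle between flat4_c's own z axis and vertical below 0.06 rad)) and (not (horizontal distance between any of flat1_c, flat2_c, flat3_c, flat4_c and bay2 below 0.03 m) or horizontal distance between any of flat1_c, flat2_c, flat3_c, flat4_c and bay1 below 0.03 m) and (not (horizontal distance between any of flat1_c, flat2_c, flat3_c, flat4_c and bay3 below 0.03 m) or horizontal distance between any of flat1_c, flat2_c, flat3_c, flat4_c and bay2 below 0.03 m) and (not (horizontal distance between any of flat1_c, flat2_c, flat3_c, flat4_c and bay4 below 0.03 m) or horizontal distance between any of flat1_c, flat2_c, flat3_c, flat4_c and bay3 below 0.03 m) and value of joint fader between 0.054 and 0.066 m), for 0.2 s.
3. the switch is turned up one click for each padlock loaded (((horizontal distance between any of flat1_c, flat2_c, flat3_c, flat4_c and bay1 below 0.03 m and value of joint selector above 0.2618 rad) or (not (horizontal distance between any of flat1_c, flat2_c, flat3_c, flat4_c and bay1 below 0.03 m) and value of joint selector below 0.2618 rad)) and ((horizontal distance between any of flat1_c, flat2_c, flat3_c, flat4_c and bay2 below 0.03 m and value of joint selector above 0.7854 rad) or (not (horizontal distance between any of flat1_c, flat2_c, flat3_c, flat4_c and bay2 below 0.03 m) and value of joint selector below 0.7854 rad)) and ((horizontal distance between any of flat1_c, flat2_c, flat3_c, flat4_c and bay3 below 0.03 m and value of joint selector above 1.309 rad) or (not (horizontal distance between any of flat1_c, flat2_c, flat3_c, flat4_c and bay3 below 0.03 m) and value of joint selector below 1.309 rad)) and ((horizontal distance between any of flat1_c, flat2_c, flat3_c, flat4_c and bay4 below 0.03 m and value of joint selector above 1.8326 rad) or (not (horizontal distance between any of flat1_c, flat2_c, flat3_c, flat4_c and bay4 below 0.03 m) and value of joint selector below 1.8326 rad)) and (value of joint selector between -0.12 and 0.12 rad or value of joint selector between 0.4036 and 0.6436 rad or value of joint selector between 0.9272 and 1.1672 rad or value of joint selector between 1.4508 and 1.6908 rad or value of joint selector between 1.9744 and 2.2144 rad)), for 0.2 s.
At the end, for the whole second after the job is handed in: Charged padlocks flat inside the tray (middle within 55 mm in x, 110 mm in y of its middle); each discharged one flat in a bay (within 11 mm of its point, at most 3.5 mm high), no gap from bay 1; fader within 6 mm of its long mark; switch in the stop (0.12 rad) equal to the number loaded (all of step 3 and x of full1_c in the frame of tray between -0.055 and 0.055 m and y of full1_c in the frame of tray between -0.11 and 0.11 m and z of full1_c in the frame of tray between 0.012 and 0.026 m and x of full2_c in the frame of tray between -0.055 and 0.055 m and y of full2_c in the frame of tray between -0.11 and 0.11 m and z of full2_c in the frame of tray between 0.012 and 0.026 m and x of full3_c in the frame of tray between -0.055 and 0.055 m and y of full3_c in the frame of tray between -0.11 and 0.11 m and z of full3_c in the frame of tray between 0.012 and 0.026 m and ((horizontal distance between flat1_c and bay1 below 0.011 m and z of flat1_c in the frame of bay1 below 0.0035 m and angle between flat1_c's own z axis and vertical below 0.06 rad) or (horizontal distance between flat1_c and bay2 below 0.011 m and z of flat1_c in the frame of bay2 below 0.0035 m and angle between flat1_c's own z axis and vertical below 0.06 rad) or (horizontal distance between flat1_c and bay3 below 0.011 m and z of flat1_c in the frame of bay3 below 0.0035 m and angle between flat1_c's own z axis and vertical below 0.06 rad) or (horizontal distance between flat1_c and bay4 below 0.011 m and z of flat1_c in the frame of bay4 below 0.0035 m and angle between flat1_c's own z axis and vertical below 0.06 rad)) and ((horizontal distance between flat2_c and bay1 below 0.011 m and z of flat2_c in the frame of bay1 below 0.0035 m and angle between flat2_c's own z axis and vertical below 0.06 rad) or (horizontal distance between flat2_c and bay2 below 0.011 m and z of flat2_c in the frame of bay2 below 0.0035 m and angle between flat2_c's own z axis and vertical below 0.06 rad) or (horizontal distance between flat2_c and bay3 below 0.011 m and z of flat2_c in the frame of bay3 below 0.0035 m and angle between flat2_c's own z axis and vertical below 0.06 rad) or (horizontal distance between flat2_c and bay4 below 0.011 m and z of flat2_c in the frame of bay4 below 0.0035 m and angle between flat2_c's own z axis and vertical below 0.06 rad)) and ((horizontal distance between flat3_c and bay1 below 0.011 m and z of flat3_c in the frame of bay1 below 0.0035 m and angle between flat3_c's own z axis and vertical below 0.06 rad) or (horizontal distance between flat3_c and bay2 below 0.011 m and z of flat3_c in the frame of bay2 below 0.0035 m and angle between flat3_c's own z axis and vertical below 0.06 rad) or (horizontal distance between flat3_c and bay3 below 0.011 m and z of flat3_c in the frame of bay3 below 0.0035 m and angle between flat3_c's own z axis and vertical below 0.06 rad) or (horizontal distance between flat3_c and bay4 below 0.011 m and z of flat3_c in the frame of bay4 below 0.0035 m and angle between flat3_c's own z axis and vertical below 0.06 rad)) and ((horizontal distance between flat4_c and bay1 below 0.011 m and z of flat4_c in the frame of bay1 below 0.0035 m and angle between flat4_c's own z axis and vertical below 0.06 rad) or (horizontal distance between flat4_c and bay2 below 0.011 m and z of flat4_c in the frame of bay2 below 0.0035 m and angle between flat4_c's own z axis and vertical below 0.06 rad) or (horizontal distance between flat4_c and bay3 below 0.011 m and z of flat4_c in the frame of bay3 below 0.0035 m and angle between flat4_c's own z axis and vertical below 0.06 rad) or (horizontal distance between flat4_c and bay4 below 0.011 m and z of flat4_c in the frame of bay4 below 0.0035 m and angle between flat4_c's own z axis and vertical below 0.06 rad)) and value of joint fader between 0.054 and 0.066 m); the robot touches nothing.
It fails at once if a padlock is handled while the switch is on (value of joint selector above 0.3 rad and (contact force between the fingers and flat1 above 2 N or contact force between the fingers and flat2 above 2 N or contact force between the fingers and flat3 above 2 N or contact force between the fingers and flat4 above 2 N or contact force between the fingers and full1 above 2 N or contact force between the fingers and full2 above 2 N or contact force between the fingers and full3 above 2 N)).
It fails at once if a bystander is disturbed (moved more than 50 mm) (distance of any of brass_lock, driver, spanner, spray from where it was at the start of the episode above 0.05 m).
Of flat1, flat2, flat3, flat4 only 2 to 4 are there at a start; the rules pass over those that are not, and their reading is None.
Of full1, full2, full3 only 2 to 3 are there at a start; the rules pass over those that are not, and their reading is None.
At some moment in a run one of flat1, flat2, flat3, flat4, full1, full2, full3 may be knocked a few centimetres aside while the robot is not near it.
Once in a run the grip may slacken for a moment while it holds something.
It also fails if it takes over 210 s, if anything falls off the work surface, if the arm or the gripper's body presses on something with over 40 N, if the wrist force passes 120 N, or if a joint passes its speed limit or range.

### The arm

A 7-joint arm with a two-finger parallel gripper is mounted at the origin on the work surface. World frame = base frame: x ahead of the robot, y to its left, z up, the work surface at z = 0. Lengths are in mm, angles in rad, forces in N, time in s.
With the tool pointing down it reaches from about 425 to 975 mm from the base axis. Payload 16.7 kg.
Tool frame: the origin (TCP) lies midway between the tips of the shut fingers; the grasp point (between the pads) lies 19 mm behind it; z points along the fingers, y is the line along which they close (so a half turn about z gives the same grasp; the last joint's range is limited). The gripper opens to 85 mm and grips with 20 to 120 N. Pads are 22 mm wide; open, the fingers measure 114 mm over their backs; the gripper's body (76 mm by 85 mm) begins 54 mm behind the grasp point. The pads swing forward as they close: fully open they stand 13 mm farther back than shut.
Start: joints at [-1.45, 0.426, 0.074, 1.606, -0.034, 1.111, -0.067], TCP at [179.92, 650.542, 231.302] pointing down, gripper open.
Joint ranges: [-2.85, 2.85], [-0.5, 2.14], [-1.23, 1.37], [0.21, 2.46], [-1.02, 4.16], [0.16, 2.05], [-2.73, 2.73]. Speed limits (rad/s): [1.89, 1.89, 2.39, 2.39, 3.01, 3.01, 3.01].

### API

Orientations are given as a rotation vector (axis times angle).
In Python, from workcell import state, get_image, get_calibration, close_job gives the robot as it stands.
- The arm moves only by the tool send_rows, never from a script. Its argument "motion" is a list of rows, each a list of 6 numbers: the shift along the tool's x, y, z in mm, then the turn, a rotation vector about the tool's x, y, z in rad. In form: [[x, y, z, ax, ay, az], ...]. A call has 1 to 10 rows; each row shifts and turns the commanded pose from where the row before left it, along the tool's axes as they then stand; what a row does not reach is not made up. A row lasts 1/10 s, in which the tool goes at most 50 mm and 8.59 degrees, less where a joint would pass 70% of its speed; a pose out of reach is approached as far as the arm can. A call is refused whole if a number of a shift passes 50 or a number of a turn 0.15, either way. A call with a gripper value outside its range is refused whole. "hand" is the finger opening in mm, from 0 to 85.4, set as the call begins (left out, the last holds). The fingers move at their own pace and stop on an object; "newtons" is the grip in N (left out, the last holds). Time passes only in rows, so rows that do not move let the fingers close. It gives the time, the measured TCP pose, the force, the opening and the grip force at its end, in the units of the state.
- state(): the state, without advancing time (a new reading comes with each control period).
- get_image(name): name is "scene" or "top" or "wrist"; returns the picture (480x640x3 uint8, blue, green, red); there is no depth.
- get_calibration(name): a dict with "vfov" (degrees; the focal length in pixels is half the picture's height over the tangent of half this angle, whatever the lens; pixels are square), "cx", "cy" (the principal point, pixels), "camera_from_world" (4x4, takes a point from world to camera coordinates). Camera axes: x right, y up, looking along -z (the intrinsics and any distortion apply to the point x, -y, -z); pixel columns grow to the right and rows downward; lengths in mm; the calibration is good to about 2 mm. A picture is of the moment at which its call begins: read the wrist's pose just before it. get_calibration takes no time and is no camera call; for the wrist camera it gives the pose at the moment of the call.
- close_job(): hands the job in; it is judged then, once.
The state is a dict: "time": time; "joint_pos": joint angles; "joint_velocities": joint speeds; "effort": joint torques, N m; "ee_pos": TCP position; "ee_rot": TCP orientation; "ft_force": force on the tool from outside, world axes, zero at the start; "ft_torque": the same for the moment, N m; "gripper_width": finger opening in mm; "finger_force": force on a finger pad.
Only numpy, scipy, OpenCV 4.12 (cv2) and the standard library are available. Lean on these libraries where they do the work, as an engineer would, in place of code of your own. Each camera call takes 0.05 s, during which the arm holds its last target. There are 200 camera calls.

## Working session

There is one attempt and no reset: what is moved stays moved. The work goes in short steps, Python scripts to look and compute and a tool call to move; the robot and the scene stay as the last step left them, time stands still between calls to the robot, and variables do not carry over. Pictures are saved under pics/ and viewed, at most 14 in all, crops included, and the job is handed in when it is done.

Besides the shell and the picture viewer there is one more tool, called after "Request:" in YAML: its name, and indented under it one key for each argument. send_rows: Moves the arm, as the interface text tells. Its arguments: {"type":"object","properties":{"motion":{"type":"array","items":{"type":"array","items":{"type":"number"}}},"hand":{"type":"number"},"newtons":{"type":"number"}},"required":["motion"]}

```bash
mkdir -p pics
python3 - <<'E'
from workcell import *
import cv2
s=state(); print({k:s[k] for k in('time','ee_pos','ee_rot','gripper_width','ft_force')})
for n in('scene','top'):
    im=get_image(n); cv2.imwrite(f'pics/{n}0.png',im)
    c=get_calibration(n); print(n,c)
print(get_calibration('wrist'))
E
```

```text
{'time': 0.0, 'ee_pos': array([179.8540019 , 650.17211224, 230.62515671]), 'ee_rot': array([-4.22610989e-01, -3.11294536e+00,  1.96844448e-03]), 'gripper_width': 85.16868906503151, 'ft_force': array([-0.06333986, -0.46114261, -0.18080042])}
scene {'vfov': 48.0211020662, 'cx': 314.9968476225077, 'cy': 236.34623362269267, 'camera_from_world': array([[ 3.32430173e-01,  9.43123037e-01, -3.01933393e-03,
        -1.83077916e+02],
       [-6.51560501e-01,  2.31973031e-01,  7.22258559e-01,
         3.22232293e+02],
       [ 6.81879090e-01, -2.38133259e-01,  6.91616553e-01,
        -1.86493150e+03],
       [ 0.00000000e+00,  0.00000000e+00,  0.00000000e+00,
         1.00000000e+00]])}
top {'vfov': 51.4773821163827, 'cx': 328.0235518077784, 'cy': 238.49501660910002, 'camera_from_world': array([[-2.55967404e-03, -9.99996709e-01, -1.71337750e-04,
        -3.57309623e+01],
       [ 9.94697053e-01, -2.56372499e-03,  1.02816346e-01,
        -5.73068860e+02],
       [-1.02816447e-01,  9.27471768e-05,  9.94700342e-01,
        -1.36527423e+03],
       [ 0.00000000e+00,  0.00000000e+00,  0.00000000e+00,
         1.00000000e+00]])}
{'vfov': 61.36134142412872, 'cx': 318.7317052641878, 'cy': 240.1612045119388, 'camera_from_world': array([[ 2.66941192e-01,  9.63710130e-01, -2.27690351e-03,
        -6.74064462e+02],
       [-9.22847440e-01,  2.54940366e-01, -2.88717877e-01,
         3.82722960e+01],
       [-2.77659868e-01,  7.91719289e-02,  9.57411512e-01,
        -3.80129646e+02],
       [ 0.00000000e+00,  0.00000000e+00,  0.00000000e+00,
         1.00000000e+00]])}
```

View pics/top0.png

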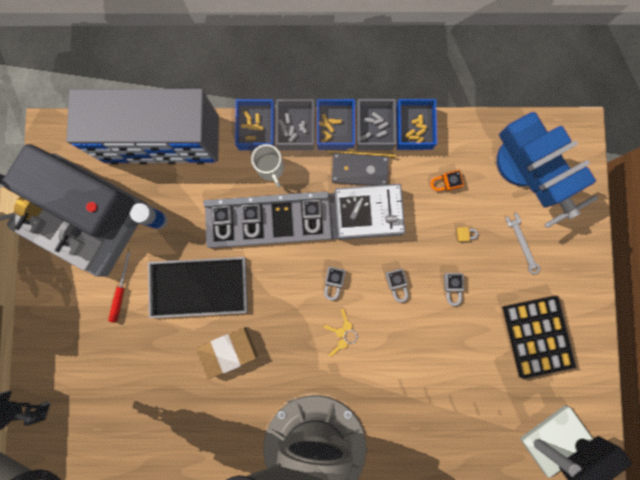

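View pics/scene0.png

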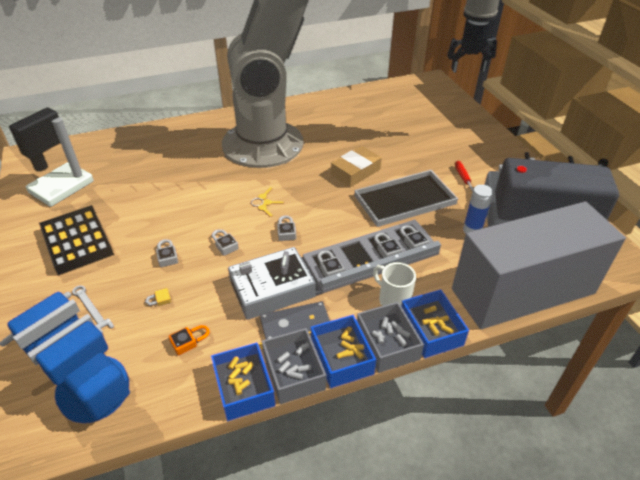

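```bash
cat > h.py <<'E'
import numpy as np, cv2
from scipy.spatial.transform import Rotation as R
from workcell import *
def ray(n,u,v,h,c=None):
    c=c or get_calibration(n); M=c['camera_from_world']; f=240/np.tan(np.radians(c['vfov']/2))
    d=M[:3,:3].T@np.array([(u-c['cx'])/f,-(v-c['cy'])/f,-1]); o=-M[:3,:3].T@M[:3,3]
    return (o+d*(h-o[2])/d[2])
def proj(n,p,c=None):
    c=c or get_calibration(n); M=c['camera_from_world']; f=240/np.tan(np.radians(c['vfov']/2))
    q=M[:3,:3]@np.array(p)+M[:3,3]; return c['cx']-f*q[0]/q[2], c['cy']+f*q[1]/q[2]
def go(x,y,z,closeyaw=None,grasp=False):
    """print tool-frame shift (mm) from now to TCP target, and turn about tool z so that finger line lies at closeyaw (rad, world)"""
    s=state(); Rm=R.from_rotvec(s['ee_rot']).as_matrix()
    d=Rm.T@(np.array([x,y,z])-s['ee_pos']); yy=np.arctan2(Rm[1,1],Rm[0,1]); t=0
    if closeyaw is not None: t=-((closeyaw-yy+np.pi/2)%np.pi-np.pi/2)
    print('shift',d.round(1),'turn_z',round(t,3),'j7',s['joint_pos'][6].round(2),'yaw',round(yy,3),'tilt',np.round(Rm[:2,2],3),'t',s['time'])
def relist(pts,yaw=None,tilt=True):
    pass
E
python3 - <<'E'
from h import *
im=cv2.imread('pics/top0.png')
cv2.imwrite('pics/c1.png',cv2.resize(im[175:325,195:415],None,fx=3.6,fy=3.6,interpolation=cv2.INTER_CUBIC))
for n,u,v,h in [('dockFL',206,246,22),('dockBL',206,202,22),('boxFR',404,235,58),('boxBR',401,185,58),('boxFL',337,238,58),('boxBL',335,189,58),('f1',336,276,28),('f2',398,277,28),('f3',455,281,28),('tray',198,288,10),('trayTL',149,262,22),('trayTR',244,258,22),('trayBL',153,317,22),('trayBR',246,312,22),('sw',357,207,70)]:
    print(n,ray('top',u,v,h).round())
E
```

```text
dockFL [553. 306.  22.]
dockBL [679. 309.  22.]
boxFR [ 579. -246.   58.]
boxBR [ 719. -240.   58.]
boxFL [571. -62.  58.]
boxBL [708. -57.  58.]
f1 [468. -59.  28.]
f2 [ 465. -232.   28.]
f3 [ 453. -390.   28.]
tray [436. 329.  10.]
trayTL [509. 465.  22.]
trayTR [519. 199.  22.]
trayBL [356. 449.  22.]
trayBR [369. 191.  22.]
sw [ 655. -117.   70.]
```

View pics/c1.png

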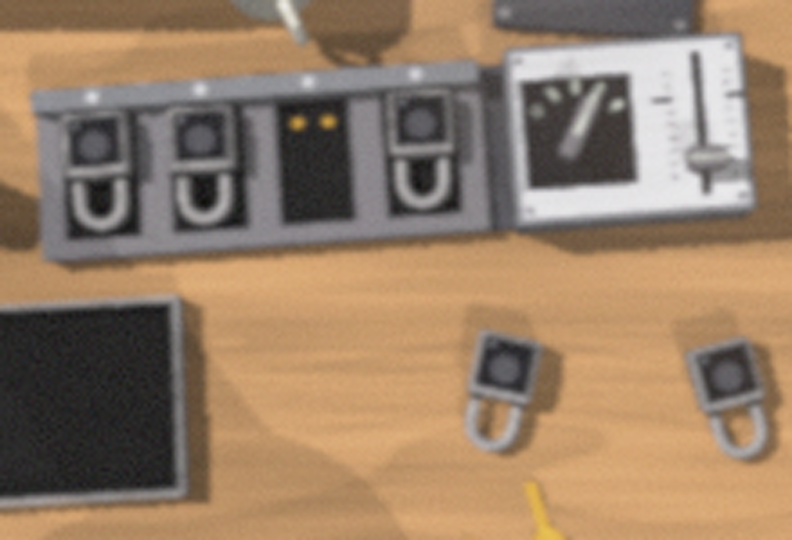

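Run:
```python
from h import *
go(600,-110,300,1.094+0.0)
c=get_calibration('wrist');M=c['camera_from_world'];s=state()
Rm=R.from_rotvec(s['ee_rot']).as_matrix();o=-M[:3,:3].T@M[:3,3]
print('cam in tool',(Rm.T@(o-s['ee_pos'])).round(),(Rm.T@-M[2,:3]).round(3))
```

```text
shift [-607.6 -620.8  -68.5] turn_z 0.207 j7 -0.07 yaw 1.301 tilt [-0.    -0.001] t 0.1
cam in tool [  73.    0. -143.] [-0.289 -0.001  0.957]
```

Request:
send_rows:
  motion:
    - [-15,-15,-7,0,0,0]
    - [-25,-25,-7,0,0,0]
    - [-30,-31,-7,0,0,0]
    - [-30,-31,-7,0,0,0]
    - [-30,-31,-7,0,0,0]
    - [-30,-31,-7,0,0,0]
    - [-30,-31,-7,0,0,0]
    - [-30,-31,-7,0,0,0]
    - [-30,-31,-7,0,0,0]
    - [-30,-31,-5,0,0,0]
  hand: 45

```text
time: 1.1
ee_pos: [373.6, 296.0, 299.9]
ee_rot: [-0.423, -3.113, -0.001]
ft_force: [0.3, 0.3, 0.8]
gripper_width: 44.7
finger_force: 0.0
```

Request:
send_rows:
  motion:
    - [-30,-31,0,0,0,0]
    - [-30,-31,0,0,0,0]
    - [-30,-31,0,0,0,0]
    - [-30,-31,0,0,0,0]
    - [-30,-31,0,0,0,0]
    - [-30,-31,0,0,0,0]
    - [-30,-31,0,0,0,0]
    - [-30,-31,0,0,0,0]
    - [-30,-31,0,0,0,0]
    - [-30,-30,0,0,0,0.1]

```text
time: 2.1
ee_pos: [579.8, -81.7, 299.5]
ee_rot: [0.579, 3.088, 0.001]
ft_force: [0.1, 0.8, 0.6]
gripper_width: 44.9
finger_force: 0.0
```

Run:
```python
from h import *
go(600,-110,300,1.094); s=state(); print(s['ee_pos'],s['joint_pos'].round(2))
c=get_calibration('wrist'); im=get_image('wrist'); cv2.imwrite('pics/w1.png',im); import pickle; pickle.dump(c,open('pics/w1.pkl','wb'))
```

```text
shift [-29.1 -19.   -0.5] turn_z 0.106 j7 1.41 yaw 1.2 tilt [0.    0.001] t 2.1
[579.77576031 -81.73571423 299.48699639] [-0.52  0.26  0.68  1.76 -0.18  1.18  1.41]
```

View pics/w1.png

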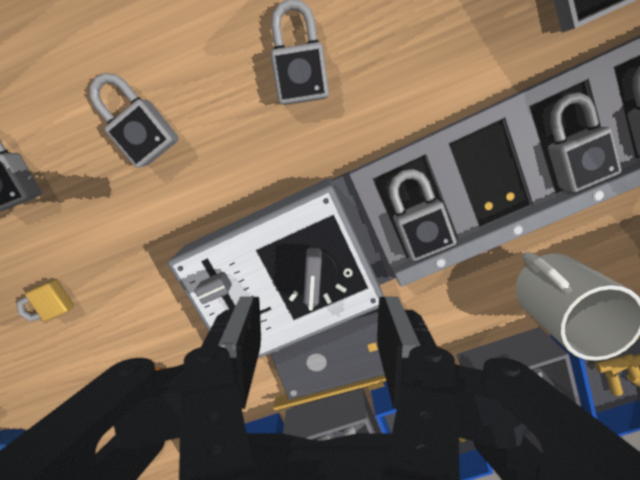

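Run:
```python
from h import *
import pickle
c=pickle.load(open('pics/w1.pkl','rb'))
for n,u,v,h in [('boxFR',171,262,58),('boxFL',333,187,58),('boxBL',386,303,58),('panFL',330,217,58),('panFR',256,250,58),('panBL',371,295,58),('panBR',296,329,58),('ring',348,272,58),('m4',294,298,58),('m1',341,288,58),('m2',327,299,58),('barfront',318,250,90),('barback',311,311,90),('cap',213,288,86),('longR',270,309,58),('slotF',206,261,58),('slotB',237,317,58),('b3L',489,206,16),('b3R',510,196,16),('b3fl',497,120,22),('b3fr',450,150,22),('dot1',441,263,40),('dot2',518,230,40),('dot3',599,196,40),('f1',300,70,28),('f2',135,133,28),('f3',5,186,28)]:
    print(n,ray('wrist',u,v,h,c).round(1))
im=cv2.imread('pics/w1.png')
cv2.imwrite('pics/w1c.png',cv2.resize(im[180:360,160:400],None,fx=3.3,fy=3.3,interpolation=cv2.INTER_CUBIC))
```

```text
boxFR [ 587.3 -244.6   58. ]
boxFL [575.4 -65.5  58. ]
boxBL [708.9 -56.9  58. ]
panFL [601.8 -78.6  58. ]
panFR [ 606.7 -159.6   58. ]
panBL [694.7 -68.5  58. ]
panBR [ 703.  -155.6   58. ]
ring [662.1 -81.9  58. ]
m4 [ 668.9 -144.    58. ]
m1 [676.1 -94.7  58. ]
m2 [ 682.4 -112.5   58. ]
barfront [619.4 -97.9  90. ]
barback [ 674.4 -126.5   90. ]
cap [ 619.9 -205.6   86. ]
longR [ 671.5 -172.2   58. ]
slotF [ 599.1 -211.3   58. ]
slotB [ 667.4 -208.2   58. ]
b3L [662.1  82.2  16. ]
b3R [659.6 105.7  16. ]
b3fl [577.8 109.4  22. ]
b3fr [589.1  57.7  22. ]
dot1 [695.2  11.9  40. ]
dot2 [689.1  96.   40. ]
dot3 [683.7 180.   40. ]
f1 [464.6 -56.1  28. ]
f2 [ 459.  -230.2   28. ]
f3 [ 457.2 -380.4   28. ]
```

View pics/w1c.png

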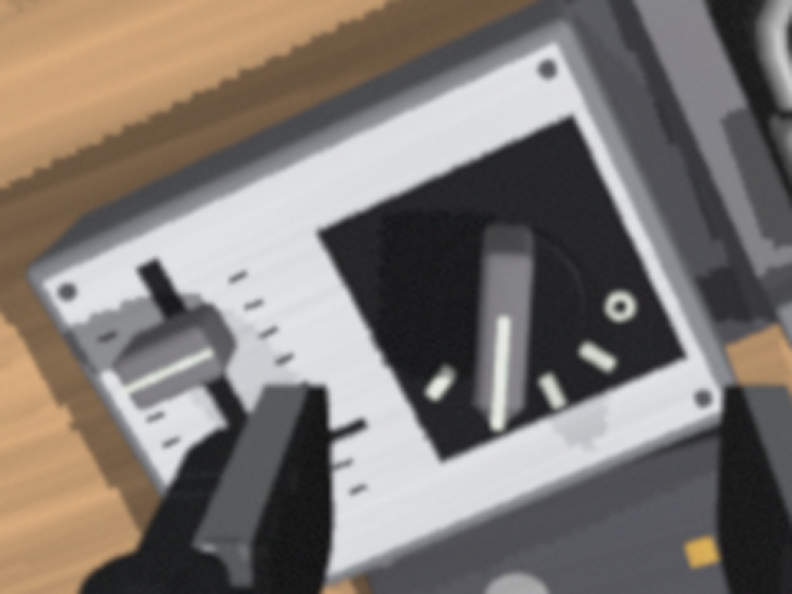

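Run:
```python
from h import *
import pickle
c=pickle.load(open('pics/w1.pkl','rb'))
a=ray('wrist',313.9,256.4,92,c);b=ray('wrist',310.6,309.7,92,c);print(a,b,(a+b)/2,np.arctan2(*(b-a)[[1,0]]))
for n,u,v in [('full4',428,231),('full2',593,159)]: print(n,ray('wrist',u,v,44,c))
go(647,-114,130,1.11)
```

```text
[ 623.16695196 -103.41115362   92.        ] [ 672.05988319 -125.99469048   92.        ] [ 647.61341757 -114.70292205   92.        ] -0.432703961570147
full4 [655.08668833   8.62039128  44.        ]
full2 [643.48217891 178.64935244  44.        ]
shift [-70.1   0.6 169.8] turn_z 0.076 j7 1.4 yaw 1.186 tilt [ 0.001 -0.003] t 2.15
```

Request:
send_rows:
  motion:
    - [-20,0,20,0,0,0.076]
    - [-20,2,40,0,0,0]
    - [-20,2,40,0,0,0]
    - [-10,2,40,0,0,0]
    - [0,0,30,0,0,0]
    - [0,0,20,0,0,0]
    - [0,0,20,0,0,0]
    - [0,0,10,0,0,0]
    - [0,0,8,0,0,0]
    - [0,0,0,0,0,0]

```text
time: 3.15
ee_pos: [645.8, -102.9, 71.0]
ee_rot: [-0.695, -3.063, 0.0]
ft_force: [0.0, -0.1, 0.0]
gripper_width: 45.1
finger_force: 0.0
```

Run:
```python
from h import *
go(647,-114,72,1.11)
```

```text
shift [-5.9 -9.4 -1. ] turn_z 0.015 j7 1.55 yaw 1.125 tilt [-0.001  0.   ] t 3.15
```

Request:
send_rows:
  motion:
    - [-6,-9.4,0,0,0,0.015]
    - [0,0,0,0,0,0]

```text
time: 3.35
ee_pos: [647.9, -116.2, 72.5]
ee_rot: [0.721, 3.056, -0.001]
ft_force: [-0.0, -0.3, -0.2]
gripper_width: 45.1
finger_force: 0.0
```

Request:
send_rows:
  motion:
    - [0,0,0,0,0,0]
    - [0,0,0,0,0,0]
    - [0,0,0,0,0,0]
    - [0,0,0,0,0,0]
    - [0,0,0,0,0,0]
  hand: 5
  newtons: 50

```text
time: 3.85
ee_pos: [647.2, -114.6, 71.9]
ee_rot: [-0.718, -3.058, 0.001]
ft_force: [-4.9, -3.3, 7.9]
gripper_width: 12.9
finger_force: 49.4
```

Request:
send_rows:
  motion:
    - [0,0,0,0,0,-0.14]
    - [0,0,0,0,0,-0.14]
    - [0,0,0,0,0,-0.14]
    - [0,0,0,0,0,-0.14]
    - [0,0,0,0,0,-0.14]
    - [0,0,0,0,0,-0.14]
    - [0,0,0,0,0,-0.14]
    - [0,0,0,0,0,-0.14]
    - [0,0,0,0,0,-0.14]
    - [0,0,0,0,0,-0.14]

```text
time: 4.85
ee_pos: [646.4, -112.2, 71.9]
ee_rot: [1.43, -2.796, -0.004]
ft_force: [-9.7, 5.1, 10.4]
gripper_width: 13.0
finger_force: 50.1
```

Request:
send_rows:
  motion:
    - [0,0,0,0,0,-0.12]
    - [0,0,0,0,0,-0.05]
    - [0,0,0,0,0,0]
    - [0,0,0,0,0,0]

```text
time: 5.25
ee_pos: [646.2, -112.2, 71.9]
ee_rot: [1.655, -2.669, -0.005]
ft_force: [-13.4, 10.6, 15.4]
gripper_width: 13.3
finger_force: 53.8
```

Run:
```python
from h import *
go(647,-114,72,1.11+1.571); print(state()['ft_torque'])
```

```text
shift [ 1.3 -1.5 -0.2] turn_z -0.0 j7 2.72 yaw 2.681 tilt [-0.002  0.002] t 5.25
[1.91382051 2.80906863 0.03242424]
```

```bash
cat >> h.py <<'E'
yaw=0.067; O=np.array([634.9,47.6]); A=np.array([[np.cos(yaw),-np.sin(yaw)],[np.sin(yaw),np.cos(yaw)]])
def st(p): return A.T@(np.array(p)[:2]-O)
def wo(p): return A@np.array(p)+O
E
python3 - <<'E'
from h import *
import pickle
c=pickle.load(open('pics/w1.pkl','rb'))
for n,u,v,h in [('cap',212.1,290.6,86),('long',266,310,58),('long2',272,308,58),('slotF',205.5,260.3,58),('full4',428,231,44),('full2',593,159,44),('dot1',441,263,40),('dot3',599,196,40),('cont',499.5,201,16)]:
    p=ray('wrist',u,v,h,c); print(n,p.round(1),st(p).round(1))
E
```

```text
cap [ 622.  -207.6   86. ] [ -30.  -253.7]
long [ 671.  -176.5   58. ] [  21. -226.]
long2 [ 671.2 -169.7   58. ] [  21.6 -219.3]
slotF [ 598.3 -211.4   58. ] [ -53.9 -256. ]
full4 [655.1   8.6  44. ] [ 17.5 -40.2]
full2 [643.5 178.6  44. ] [ 17.3 130.2]
dot1 [695.2  11.9  40. ] [ 57.8 -39.7]
dot3 [683.7 180.   40. ] [ 57.6 128.9]
cont [660.9  94.   16. ] [29.  44.5]
```

Request:
send_rows:
  motion:
    - [0,0,0,0,0,0]
    - [0,0,0,0,0,0]
    - [0,0,-10,0,0,0]
    - [0,0,-20,0,0,0]
    - [0,0,-20,0,0,0]
    - [0,0,-10,0,0,0.14]
    - [0,0,0,0,0,0.14]
    - [0,0,0,0,0,0.14]
    - [0,0,0,0,0,0.14]
    - [0,0,0,0,0,0.14]
  hand: 55

```text
time: 6.25
ee_pos: [647.8, -114.0, 132.2]
ee_rot: [-0.629, 3.077, -0.001]
ft_force: [0.0, -1.0, -0.5]
gripper_width: 55.2
finger_force: 0.0
```

Request:
send_rows:
  motion:
    - [0,0,0,0,0,0.14]
    - [0,0,0,0,0,0.14]
    - [0,0,0,0,0,0.063]
    - [0,0,0,0,0,0]

```text
time: 6.65
ee_pos: [647.8, -113.8, 132.0]
ee_rot: [-0.103, 3.139, -0.0]
ft_force: [0.3, 0.5, -0.2]
gripper_width: 55.0
finger_force: 0.0
```

Run:
```python
from h import *
go(620,-208,66,1.638)
```

```text
shift [ 33.9 -92.2  66. ] turn_z -0.002 j7 1.8 yaw 1.636 tilt [ 0.001 -0.   ] t 6.65
```

Request:
send_rows:
  motion:
    - [11,-30,0,0,0,0]
    - [11,-31,0,0,0,0]
    - [11,-31,0,0,0,0]
    - [0,0,20,0,0,0]
    - [0,0,20,0,0,0]
    - [0,0,16,0,0,0]
    - [0,0,10,0,0,0]
    - [0,0,0,0,0,0]

```text
time: 7.45
ee_pos: [620.1, -207.5, 64.1]
ee_rot: [0.106, -3.138, -0.001]
ft_force: [-0.5, 0.6, 0.0]
gripper_width: 55.0
finger_force: 0.0
```

Request:
send_rows:
  motion:
    - [0,0,0,0,0,0]
    - [0,0,0,0,0,0]
    - [0,0,0,0,0,0]
    - [0,0,0,0,0,0]
    - [0,0,0,0,0,0]
  hand: 15
  newtons: 30

```text
time: 7.95
ee_pos: [621.5, -209.5, 66.7]
ee_rot: [-0.103, 3.137, -0.003]
ft_force: [2.2, -7.2, 2.2]
gripper_width: 29.3
finger_force: 33.0
```

Request:
send_rows:
  motion:
    - [-8,0,0,0,0,0]
    - [-10,0,0,0,0,0]
    - [-10,0,0,0,0,0]
    - [-10,0,0,0,0,0]
    - [-8,0,0,0,0,0]
    - [-5,0,0,0,0,0]
    - [0,0,0,0,0,0]
    - [0,0,0,0,0,0]

```text
time: 8.75
ee_pos: [672.6, -205.9, 66.7]
ee_rot: [-0.103, 3.137, -0.003]
ft_force: [1.5, -4.6, 1.8]
gripper_width: 28.7
finger_force: 33.0
```

Request:
send_rows:
  motion:
    - [0,0,0,0,0,0]
    - [0,0,0,0,0,0]
    - [0,0,-20,0,0,0]
    - [0,0,-30,0,0,0]
    - [20,10,-40,0,0,0]
    - [20,30,-40,0,0,0]
    - [20,30,-40,0,0,0]
    - [0,30,-30,0,0,0]
    - [0,0,0,0,0,0]
  hand: 70

```text
time: 9.65
ee_pos: [609.8, -108.3, 264.6]
ee_rot: [-0.112, 3.133, 0.002]
ft_force: [0.4, -0.1, 0.5]
gripper_width: 69.8
finger_force: 0.0
```

Run:
```python
from h import *
go(640,-60,270,1.638); s=state(); print(s['ee_pos'])
c=get_calibration('wrist'); im=get_image('wrist'); cv2.imwrite('pics/w2.png',im); import pickle; pickle.dump(c,open('pics/w2.pkl','wb'))
for p in [(21,-251.5),(21,-219)]: print(proj('wrist',[*wo(p),58],c), proj('wrist',[*wo(p),86],c))
```

```text
shift [-33.6  46.1  -5.1] turn_z 0.004 j7 1.78 yaw 1.642 tilt [0.007 0.002] t 9.65
[ 609.82696572 -108.32786451  264.63970869]
(np.float64(212.4968943854119), np.float64(263.2024325803565)) (np.float64(204.26377451751353), np.float64(274.68024783571406))
(np.float64(247.8772432012816), np.float64(263.3282637791118)) (np.float64(242.38905428774672), np.float64(274.81438739681573))
```

View pics/w2.png

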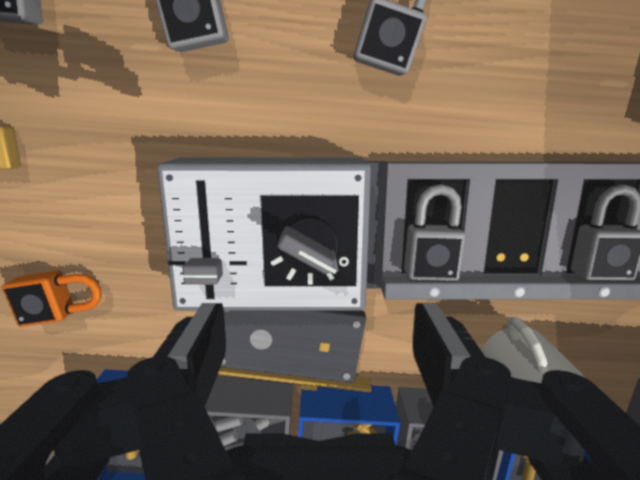

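Run:
```python
from h import *
import pickle
c=pickle.load(open('pics/w2.pkl','rb'));im=cv2.imread('pics/w2.png')
print([ (v,int(im[v,188:218].mean())) for v in range(250,292)])
print('mark',[ (v,int(im[v,232:244].mean())) for v in range(257,270)])
for n,u,v,h in [('full4',438,255,44),('full2',611,255,44),('full4base',435,279,44),('con3',513,257,16),('p3f',521,180,22),('p3b',512,273,16),('f1',392,33,28),('f2',187,9,28),('dot',519,292,40)]:
    p=ray('wrist',u,v,h,c); print(n,p.round(1),st(p).round(1))
```

```text
[(250, 125), (251, 120), (252, 111), (253, 108), (254, 108), (255, 105), (256, 102), (257, 95), (258, 81), (259, 70), (260, 67), (261, 67), (262, 67), (263, 67), (264, 69), (265, 78), (266, 93), (267, 105), (268, 113), (269, 118), (270, 121), (271, 122), (272, 122), (273, 124), (274, 142), (275, 180), (276, 206), (277, 187), (278, 142), (279, 123), (280, 123), (281, 123), (282, 121), (283, 123), (284, 140), (285, 156), (286, 157), (287, 158), (288, 159), (289, 161), (290, 162), (291, 159)]
mark [(257, 216), (258, 217), (259, 214), (260, 182), (261, 109), (262, 49), (263, 45), (264, 87), (265, 153), (266, 203), (267, 215), (268, 217), (269, 217)]
full4 [654.7   8.2  44. ] [ 17.1 -40.6]
full2 [643.1 172.1  44. ] [ 16.5 123.7]
full4base [679.3   9.2  44. ] [ 41.7 -41.3]
con3 [660.6  94.6  16. ] [28.7 45.2]
p3f [581.3  82.5  22. ] [-51.1  38.4]
p3b [678.   97.3  16. ] [46.3 46.7]
f1 [465.5 -56.6  28. ] [-176.   -92.6]
f2 [ 459.6 -229.2   28. ] [-193.4 -264.5]
dot [688.7  95.5  40. ] [56.9 44.2]
```

Run:
```python
from h import *
go(654.7,8.2,21,1.638)
c=get_calibration('top'); M=cv2.imread('pics/top0.png')
# tray rubber: black region contour
g=M[250:325,145:252].max(2); m=(g<45).astype(np.uint8)
k=max(cv2.findContours(m,0,2)[0],key=cv2.contourArea); r=cv2.minAreaRect(k); print(r)
for q in cv2.boxPoints(r): print(ray('top',q[0]+145,q[1]+250,10).round(1))
print('ctr',ray('top',r[0][0]+145,r[0][1]+250,10))
```

```text
shift [-52.6 115.  241.6] turn_z 0.003 j7 1.78 yaw 1.641 tilt [0.004 0.001] t 9.7
((51.70272445678711, 36.82742691040039), (49.3553352355957, 90.26483917236328), 86.71076202392578)
[501.6 465.4  10. ]
[515.6 211.   10. ]
[377.5 200.9  10. ]
[363.8 452.8  10. ]
ctr [439.25542742 332.57175235  10.        ]
```

Request:
send_rows:
  motion:
    - [-10,20,15,0,0,0]
    - [-14,32,30,0,0,0]
    - [-14,32,40,0,0,0]
    - [-14,31,40,0,0,0]
    - [0,0,40,0,0,0]
    - [0,0,30,0,0,0]
    - [0,0,20,0,0,0]
    - [0,0,15,0,0,0]
    - [0,0,5,0,0,0]
    - [0,0,0,0,0,0]

```text
time: 10.7
ee_pos: [651.0, 1.5, 28.3]
ee_rot: [0.103, -3.139, 0.0]
ft_force: [0.6, 0.8, -0.2]
gripper_width: 69.9
finger_force: 0.0
```

Run:
```python
from h import *
go(654.7,8.2,21,1.638)
```

```text
shift [-4.1  6.4  7.3] turn_z -0.001 j7 1.62 yaw 1.637 tilt [-0.001 -0.   ] t 10.7
```

Request:
send_rows:
  motion:
    - [-4,6.4,4,0,0,0]
    - [0,0,3.3,0,0,0]
    - [0,0,0,0,0,0]

```text
time: 11.0
ee_pos: [655.0, 9.1, 21.7]
ee_rot: [-0.105, 3.139, 0.0]
ft_force: [-0.1, -0.6, -0.2]
gripper_width: 70.1
finger_force: 0.0
```

Request:
send_rows:
  motion:
    - [0,0,0,0,0,0]
    - [0,0,0,0,0,0]
    - [0,0,0,0,0,0]
    - [0,0,0,0,0,0]
    - [0,0,0,0,0,0]
  hand: 40
  newtons: 70

```text
time: 11.5
ee_pos: [655.1, 8.6, 22.3]
ee_rot: [-0.104, 3.139, 0.0]
ft_force: [-2.2, 0.5, 6.0]
gripper_width: 48.8
finger_force: 73.2
```

Request:
send_rows:
  motion:
    - [0,0,-8,0,0,0]
    - [0,0,-15,0,0,0]
    - [0,0,-25,0,0,0]
    - [0,0,-30,0,0,0]
    - [0,0,-10,0,0,0]
    - [0,0,0,0,0,0]

```text
time: 12.1
ee_pos: [655.7, 8.6, 111.7]
ee_rot: [-0.104, 3.137, 0.0]
ft_force: [-0.0, -0.3, -4.8]
gripper_width: 48.7
finger_force: 73.2
```

Run:
```python
from h import *
go(458,250,100,1.63)
go(458,250,8,1.63)
```

```text
shift [181.4 253.9  11.1] turn_z 0.007 j7 1.6 yaw 1.637 tilt [0.003 0.   ] t 12.1
shift [181.7 253.9 103.1] turn_z 0.007 j7 1.6 yaw 1.637 tilt [0.003 0.   ] t 12.1
```

Request:
send_rows:
  motion:
    - [10,15,0,0,0,0]
    - [22,30,0,0,0,0]
    - [25,35,0,0,0,0]
    - [25,35,0,0,0,0]
    - [25,35,0,0,0,0]
    - [25,35,0,0,0,0]
    - [25,35,0,0,0,0]
    - [15,22,5,0,0,0]
    - [10,12,15,0,0,0]
    - [0,0,25,0,0,0]

```text
time: 13.1
ee_pos: [454.2, 252.7, 64.1]
ee_rot: [0.11, -3.14, -0.002]
ft_force: [1.0, -1.3, -4.1]
gripper_width: 48.8
finger_force: 73.2
```

Run:
```python
from h import *
go(458,250,11,1.63); print(state()['gripper_width'])
```

```text
shift [-3.6 -3.  53.1] turn_z 0.011 j7 1.05 yaw 1.641 tilt [-0.     0.001] t 13.1
48.78310891490896
```

Request:
send_rows:
  motion:
    - [-3,-3,10,0,0,0]
    - [0,0,20,0,0,0]
    - [0,0,14,0,0,0]
    - [0,0,7,0,0,0]
    - [0,0,2,0,0,0]
    - [0,0,0,0,0,0]

```text
time: 13.7
ee_pos: [459.7, 247.1, 11.6]
ee_rot: [0.103, -3.14, 0.0]
ft_force: [-0.4, -0.0, -3.5]
gripper_width: 48.7
finger_force: 73.3
```

Request:
send_rows:
  motion:
    - [0,0,0,0,0,0]
    - [0,0,0,0,0,0]
    - [0,0,-10,0,0,0]
    - [0,0,-30,0,0,0]
    - [0,0,-40,0,0,0]
    - [-10,-5,-40,0,0,0]
    - [-20,-8,-40,0,0,0]
    - [-30,-15,-40,0,0,0]
    - [-30,-10,-20,0,0,0]
    - [0,0,0,0,0,0]
  hand: 68

```text
time: 14.7
ee_pos: [555.0, 214.3, 234.5]
ee_rot: [-0.098, 3.133, 0.003]
ft_force: [0.1, 0.0, 0.0]
gripper_width: 67.7
finger_force: 0.0
```

Run:
```python
from h import *
import pickle
c=get_calibration('wrist'); im=get_image('wrist'); cv2.imwrite('pics/w3.png',im); pickle.dump(c,open('pics/w3.pkl','wb'))
print(state()['ee_pos'])
```

```text
[552.50906212 215.0153431  232.36805973]
```

View pics/w3.png

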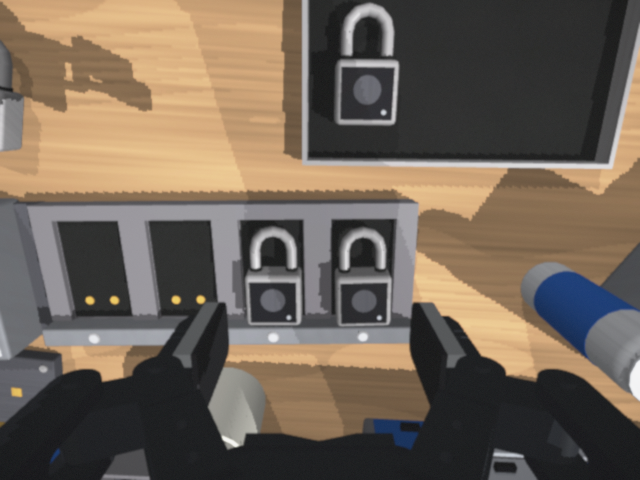

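Run:
```python
from h import *
import pickle
c=pickle.load(open('pics/w3.pkl','rb'))
for n,u,v,h in [('full2',273,300,44),('full1',363.5,300,44),('traycR',304,162,22),('traycL',610,166,22),('intray',367,90,32),('dot1',363,337,40),('dot2',274,337,40),('dot4',94,338,40),('con4',102,300,16),('con3',188,300,16)]:
    p=ray('wrist',u,v,h,c); print(n,p.round(1),st(p).round(1))
p=ray('wrist',273,300,44,c); go(p[0],p[1],21,1.638)
```

```text
full2 [642.8 178.4  44. ] [ 16.6 129.9]
full1 [637.8 259.9  44. ] [ 17.1 211.6]
traycR [520.7 199.3  22. ] [-103.8  159. ]
traycL [507.6 465.   22. ] [-99. 425.]
intray [459.6 247.   32. ] [-161.5  210.7]
dot1 [677.7 263.6  40. ] [ 57.2 212.7]
dot2 [682.9 180.   40. ] [ 56.7 128.9]
dot4 [694.4  11.   40. ] [ 56.9 -40.5]
con4 [666.7   8.9  16. ] [ 29.1 -40.7]
con3 [661.5  92.8  16. ] [29.6 43.3]
shift [-87.  -42.6 211.6] turn_z -0.003 j7 1.19 yaw 1.635 tilt [0.003 0.001] t 14.75
```

Request:
send_rows:
  motion:
    - [-17,-8,10,0,0,0]
    - [-25,-12,30,0,0,0]
    - [-25,-12,40,0,0,0]
    - [-20,-11,40,0,0,0]
    - [0,0,40,0,0,0]
    - [0,0,25,0,0,0]
    - [0,0,10,0,0,0]
    - [0,0,5,0,0,0]
    - [0,0,0,0,0,0]

```text
time: 15.65
ee_pos: [640.2, 179.0, 30.6]
ee_rot: [-0.104, 3.139, 0.0]
ft_force: [0.0, 0.7, 1.0]
gripper_width: 68.2
finger_force: 0.0
```

Run:
```python
from h import *
go(642.8,178.4,21,1.638)
```

```text
shift [-2.5 -0.8  9.6] turn_z -0.001 j7 1.35 yaw 1.637 tilt [0. 0.] t 15.65
```

Request:
send_rows:
  motion:
    - [-2.5,-0.8,5,0,0,0]
    - [0,0,4.6,0,0,0]
    - [0,0,0,0,0,0]

```text
time: 15.95
ee_pos: [642.8, 178.0, 20.3]
ee_rot: [-0.104, 3.14, 0.0]
ft_force: [-0.0, -0.1, 0.8]
gripper_width: 67.7
finger_force: 0.0
```

Request:
send_rows:
  motion:
    - [0,0,0,0,0,0]
    - [0,0,0,0,0,0]
    - [0,0,0,0,0,0]
    - [0,0,0,0,0,0]
    - [0,0,0,0,0,0]
  hand: 40

```text
time: 16.45
ee_pos: [643.0, 178.0, 20.9]
ee_rot: [-0.104, 3.139, 0.0]
ft_force: [-1.4, -0.6, 5.4]
gripper_width: 48.3
finger_force: 73.3
```

Request:
send_rows:
  motion:
    - [0,0,-8,0,0,0]
    - [0,0,-15,0,0,0]
    - [0,0,-25,0,0,0]
    - [0,0,-30,0,0,0]
    - [0,0,-10,0,0,0]
    - [0,0,0,0,0,0]

```text
time: 17.05
ee_pos: [643.8, 178.4, 110.6]
ee_rot: [-0.104, 3.137, 0.002]
ft_force: [0.0, -0.4, -3.5]
gripper_width: 48.8
finger_force: 72.7
```

Request:
send_rows:
  motion:
    - [10,9,0,0,0,0]
    - [22,20,0,0,0,0]
    - [25,23,0,0,0,0]
    - [25,23,0,0,0,0]
    - [25,23,0,0,0,0]
    - [25,23,0,0,0,0]
    - [25,23,0,0,0,0]
    - [15,14,5,0,0,0]
    - [6,5,15,0,0,0]
    - [0,0,25,0,0,0]

```text
time: 18.05
ee_pos: [452.3, 330.7, 62.8]
ee_rot: [0.109, -3.14, -0.002]
ft_force: [-0.1, 0.1, -3.2]
gripper_width: 48.6
finger_force: 72.7
```

Run:
```python
from h import *
go(454,329,11,1.62); print(state()['gripper_width'])
```

```text
shift [-1.6 -1.8 51.8] turn_z 0.02 j7 0.95 yaw 1.64 tilt [-0.     0.001] t 18.05
48.564208362643555
```

Request:
send_rows:
  motion:
    - [-1.6,-1.8,10,0,0,0]
    - [0,0,20,0,0,0]
    - [0,0,14,0,0,0]
    - [0,0,7,0,0,0]
    - [0,0,2,0,0,0]
    - [0,0,0,0,0,0]

```text
time: 18.65
ee_pos: [456.2, 327.2, 10.4]
ee_rot: [0.104, -3.14, 0.0]
ft_force: [1.0, 0.3, -1.7]
gripper_width: 48.8
finger_force: 72.8
```

Request:
send_rows:
  motion:
    - [0,0,0,0,0,0]
    - [0,0,0,0,0,0]
    - [0,0,-10,0,0,0]
    - [0,0,-30,0,0,0]
    - [0,0,-40,0,0,0]
    - [-20,-9,-20,0,0,0]
    - [-35,-16,0,0,0,0]
    - [-40,-18,0,0,0,0]
    - [-40,-18,0,0,0,0]
    - [-40,-18,0,0,0,0]
  hand: 68

```text
time: 19.65
ee_pos: [637.6, 259.3, 111.8]
ee_rot: [-0.104, 3.139, 0.001]
ft_force: [-0.6, 1.3, 0.3]
gripper_width: 67.8
finger_force: 0.0
```

Run:
```python
from h import *
go(637.8,259.9,21,1.638)
im=get_image('top'); cv2.imwrite('pics/t1.png',im)
```

```text
shift [-0.1  0.5 90.8] turn_z -0.001 j7 1.23 yaw 1.637 tilt [0.001 0.001] t 19.65
```

Request:
send_rows:
  motion:
    - [0,0.5,15,0,0,0]
    - [0,0,30,0,0,0]
    - [0,0,25,0,0,0]
    - [0,0,15,0,0,0]
    - [0,0,6,0,0,0]
    - [0,0,0,0,0,0]

```text
time: 20.3
ee_pos: [635.4, 260.7, 19.1]
ee_rot: [0.105, -3.139, 0.0]
ft_force: [0.5, 0.7, -0.3]
gripper_width: 68.0
finger_force: 0.0
```

Request:
send_rows:
  motion:
    - [0,0,0,0,0,0]
    - [0,0,0,0,0,0]
    - [0,0,0,0,0,0]
    - [0,0,0,0,0,0]
    - [0,0,0,0,0,0]
  hand: 40

```text
time: 20.8
ee_pos: [636.7, 260.9, 20.9]
ee_rot: [-0.104, 3.138, 0.002]
ft_force: [-1.7, -0.3, 6.5]
gripper_width: 48.6
finger_force: 73.7
```

Request:
send_rows:
  motion:
    - [0,0,-8,0,0,0]
    - [0,0,-15,0,0,0]
    - [0,0,-25,0,0,0]
    - [0,0,-30,0,0,0]
    - [0,0,-10,0,0,0]
    - [0,0,0,0,0,0]

```text
time: 21.4
ee_pos: [636.9, 260.8, 109.6]
ee_rot: [-0.104, 3.137, 0.002]
ft_force: [1.0, -0.7, -4.5]
gripper_width: 48.9
finger_force: 73.0
```

Request:
send_rows:
  motion:
    - [10,9,0,0,0,0]
    - [22,20,0,0,0,0]
    - [25,23,0,0,0,0]
    - [25,23,0,0,0,0]
    - [25,23,0,0,0,0]
    - [25,23,0,0,0,0]
    - [25,23,0,0,0,0]
    - [15,14,5,0,0,0]
    - [5,3,15,0,0,0]
    - [0,0,25,0,0,0]

```text
time: 22.4
ee_pos: [446.5, 411.0, 61.7]
ee_rot: [0.108, -3.139, -0.001]
ft_force: [0.1, -0.4, -4.1]
gripper_width: 48.8
finger_force: 73.0
```

Run:
```python
from h import *
go(450,409,11,1.62); print(state()['gripper_width'])
```

```text
shift [-3.3 -2.3 50.7] turn_z 0.02 j7 0.84 yaw 1.64 tilt [-0.     0.001] t 22.4
48.82593415773935
```

Request:
send_rows:
  motion:
    - [-3.3,-2.3,10,0,0,0]
    - [0,0,20,0,0,0]
    - [0,0,13,0,0,0]
    - [0,0,6,0,0,0]
    - [0,0,2,0,0,0]
    - [0,0,0,0,0,0]

```text
time: 23.0
ee_pos: [452.2, 407.3, 11.4]
ee_rot: [-0.104, 3.14, 0.0]
ft_force: [0.0, 0.4, -3.5]
gripper_width: 48.5
finger_force: 73.3
```

Request:
send_rows:
  motion:
    - [0,0,0,0,0,0]
    - [0,0,0,0,0,0]
    - [0,0,-10,0,0,0]
    - [0,0,-30,0,0,0]
    - [0,0,-40,0,0,0]
    - [0,0,-40,0,0,0]
    - [0,-20,-40,0,0,0]
    - [2,-35,-40,0,0,0]
    - [3,-40,-20,0,0,0]
    - [3,-40,0,0,0,0]
  hand: 68

```text
time: 24.0
ee_pos: [454.1, 273.7, 233.0]
ee_rot: [-0.104, 3.135, 0.006]
ft_force: [0.1, -0.7, -0.6]
gripper_width: 68.1
finger_force: 0.0
```

Request:
send_rows:
  motion:
    - [3,-42,0,0,0,0]
    - [3,-42,0,0,0,0]
    - [3,-42,0,0,0,0]
    - [3,-42,0,0,0,0]
    - [3,-42,0,0,0,0]
    - [3,-42,0,0,0,0]
    - [3,-42,0,0,0,0]
    - [3,-42,0,0,0,0]
    - [3,-42,0,0,0,0]
    - [2,-30,0,0,0,0]

```text
time: 25.0
ee_pos: [450.6, -137.5, 230.1]
ee_rot: [-0.101, 3.138, 0.001]
ft_force: [1.1, 1.3, -0.2]
gripper_width: 67.9
finger_force: 0.0
```

Run:
```python
from h import *
import pickle
go(465,-56,5,1.638); s=state(); print(s['ee_pos'])
c=get_calibration('wrist'); im=get_image('wrist'); cv2.imwrite('pics/w4.png',im); pickle.dump(c,open('pics/w4.pkl','wb'))
```

```text
shift [-19.2  80.3 225.1] turn_z -0.003 j7 1.85 yaw 1.635 tilt [0.002 0.   ] t 25.0
[ 450.61627295 -137.50195312  230.05841047]
```

View pics/w4.png

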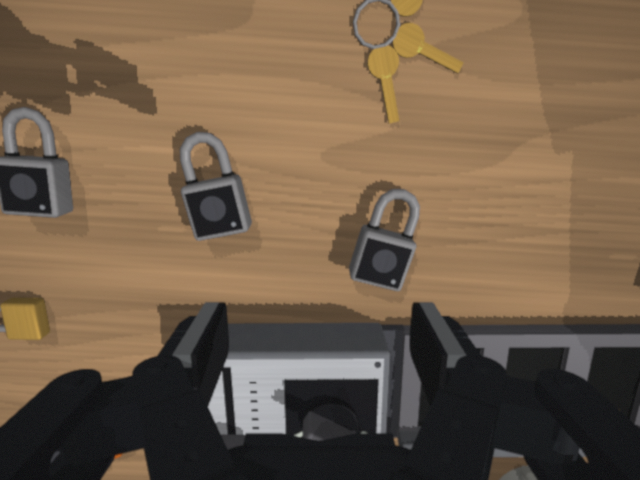

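Run:
```python
from h import *
import pickle
c=pickle.load(open('pics/w4.pkl','rb'))
P=lambda u,v,h: ray('wrist',u,v,h,c)[:2]
for n,ce,sh,e1,e2 in [('f1',(384.5,262),(404,190),(356,278),(400,289)),('f2',(213,209),(203,134),(198,238),(246,227)),('f3',(24,186),(25,108),(0,211),(57,213))]:
    ct=P(*ce,28); s=P(*sh,18.5); b=P(*e2,28)-P(*e1,28)
    print(n,ct.round(1),'yaw_sh',np.arctan2(*(ct-s)[::-1]).round(3),'yaw_edge',(np.arctan2(b[1],b[0])-np.pi/2).round(3),np.linalg.norm(ct-s))
```

```text
f1 [498.8 -75.2] yaw_sh -0.176 yaw_edge -0.197 65.87567616152236
f2 [ 459.6 -229.6] yaw_sh 0.161 yaw_edge 0.294 63.114909529790594
f3 [ 449.8 -390.8] yaw_sh -0.056 yaw_edge 0.028 64.15706611130719
```

Run:
```python
from h import *
go(498.8,-75.2,5,1.386); print([wo((17,y)).round(1) for y in (212.3,128.3,44.3)])
```

```text
shift [-51.9  63.2 225.3] turn_z 0.246 j7 1.86 yaw 1.632 tilt [ 0.002 -0.001] t 25.05
[array([637.6, 260.6]), array([643.3, 176.8]), array([648.9,  92.9])]
```

Request:
send_rows:
  motion:
    - [0,0,5,0,0,0.125]
    - [0,0,20,0,0,0.125]
    - [0,0,35,0,0,0]
    - [0,0,40,0,0,0]
    - [0,0,15,0,0,0]
    - [0,0,0,0,0,0]

```text
time: 25.65
ee_pos: [450.0, -134.6, 112.8]
ee_rot: [-0.288, -3.126, 0.0]
ft_force: [0.4, -0.0, 2.0]
gripper_width: 68.0
finger_force: 0.0
```

Run:
```python
from h import *
go(498.8,-75.2,5,1.386)
```

```text
shift [-37.4  67.4 107.7] turn_z 0.001 j7 1.74 yaw 1.387 tilt [-0.003  0.   ] t 25.65
```

Request:
send_rows:
  motion:
    - [-10,18,0,0,0,0]
    - [-14,25,10,0,0,0]
    - [-13.4,24.4,20,0,0,0]
    - [0,0,35,0,0,0]
    - [0,0,25,0,0,0]
    - [0,0,12,0,0,0]
    - [0,0,5,0,0,0]
    - [0,0,0,0,0,0]
    - [0,0,0,0,0,0]

```text
time: 26.55
ee_pos: [500.9, -75.6, 8.1]
ee_rot: [0.289, 3.127, 0.0]
ft_force: [-0.1, 0.3, -0.4]
gripper_width: 67.9
finger_force: 0.0
```

Run:
```python
from h import *
go(498.8,-75.2,5,1.386)
```

```text
shift [2.2 0.  3.1] turn_z 0.001 j7 1.73 yaw 1.387 tilt [0.002 0.   ] t 26.55
```

Request:
send_rows:
  motion:
    - [2,0,3,0,0,0]
    - [0,0,0,0,0,0]

```text
time: 26.75
ee_pos: [498.1, -75.0, 4.2]
ee_rot: [0.288, 3.128, 0.0]
ft_force: [-0.8, 0.1, 0.2]
gripper_width: 68.0
finger_force: 0.0
```

Request:
send_rows:
  motion:
    - [0,0,0,0,0,0]
    - [0,0,0,0,0,0]
    - [0,0,0,0,0,0]
    - [0,0,0,0,0,0]
    - [0,0,0,0,0,0]
  hand: 40

```text
time: 27.25
ee_pos: [498.3, -75.1, 4.4]
ee_rot: [0.289, 3.128, 0.001]
ft_force: [-3.5, 1.3, 14.0]
gripper_width: 48.6
finger_force: 71.2
```

Request:
send_rows:
  motion:
    - [0,0,-8,0,0,0]
    - [0,0,-20,0,0,0]
    - [0,0,-30,0,0,-0.08]
    - [0,0,-35,0,0,-0.09]
    - [0,0,-12,0,0,-0.08]
    - [0,0,0,0,0,0]

```text
time: 27.85
ee_pos: [499.2, -75.1, 110.8]
ee_rot: [-0.106, 3.136, 0.001]
ft_force: [-0.0, 0.3, -5.1]
gripper_width: 48.9
finger_force: 74.6
```

Run:
```python
from h import *
go(637.6,260.6,110,1.638);print(state()['gripper_width'])
```

```text
shift [-160.8  325.5    1.4] turn_z 0.0 j7 1.84 yaw 1.638 tilt [0.003 0.001] t 27.85
48.88237208332325
```

Request:
send_rows:
  motion:
    - [-8,16,0,0,0,0]
    - [-16,32,0,0,0,0]
    - [-19,38,0,0,0,0]
    - [-19,38,0,0,0,0]
    - [-19,38,0,0,0,0]
    - [-19,38,0,0,0,0]
    - [-19,38,0,0,0,0]
    - [-17,38,0,0,0,0]
    - [-15,30,0,0,0,0]
    - [-9,19,0,0,0,0]

```text
time: 28.85
ee_pos: [635.9, 262.8, 106.8]
ee_rot: [0.103, -3.138, 0.0]
ft_force: [0.2, 0.1, -4.2]
gripper_width: 48.3
finger_force: 74.4
```

Request:
send_rows:
  motion:
    - [0,0,10,0,0,0]
    - [0,0,20,0,0,0]
    - [0,0,10,0,0,0]
    - [0,0,0,0,0,0]

```text
time: 29.25
ee_pos: [634.8, 258.6, 66.2]
ee_rot: [0.101, -3.136, 0.003]
ft_force: [-0.1, -0.4, -2.3]
gripper_width: 48.4
finger_force: 74.2
```

Run:
```python
from h import *
go(637.6,260.6,21,1.638);print(state()['gripper_width'])
c=get_calibration('wrist');cv2.imwrite('pics/w5.png',get_image('wrist'))
```

```text
shift [-3.1  1.9 45.2] turn_z -0.003 j7 1.35 yaw 1.635 tilt [-0.004 -0.002] t 29.25
48.419164614414555
```

View pics/w5.png

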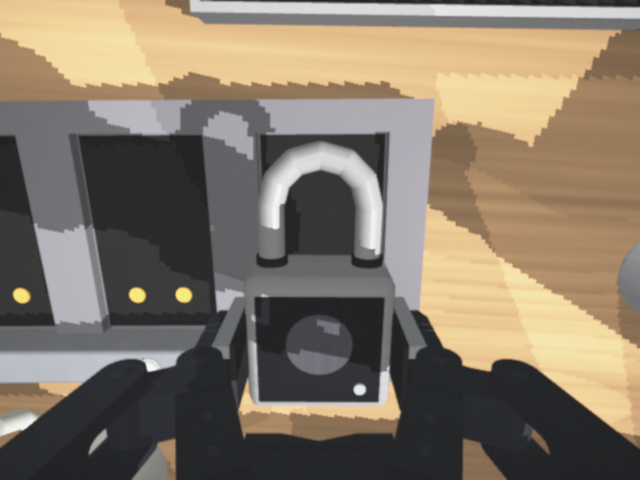

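Run:
```python
from h import *
p=ray('wrist',319,345,90);s=state();print(p-s['ee_pos'],st(p))
```

```text
[ 0.41571019 -0.11177901 22.30731972] [ 15.32642342 210.65431546]
```

Well centred; lower it, release and go back for the next one (f2).

Request:
send_rows:
  motion:
    - [-3,2,10,0,0,0]
    - [0,0,15,0,0,0]
    - [0,0,12,0,0,0]
    - [0,0,6,0,0,0]
    - [0,0,2,0,0,0]
    - [0,0,0,0,0,0]

```text
time: 29.9
ee_pos: [639.2, 261.8, 23.5]
ee_rot: [0.104, -3.14, 0.0]
ft_force: [1.0, -0.4, -3.9]
gripper_width: 48.6
finger_force: 74.4
```

Run:
```python
from h import *
go(637.6,260.6,20,1.638);s=state();print(s['gripper_width'],s['ft_force'])
```

```text
shift [ 1.6 -1.1  3.5] turn_z -0.001 j7 1.36 yaw 1.637 tilt [-0. -0.] t 29.9
48.60699504990792 [ 0.98136334 -0.44430773 -3.89765904]
```

Request:
send_rows:
  motion:
    - [1.5,-1,2,0,0,0]
    - [0,0,1,0,0,0]
    - [0,0,0,0,0,0]

```text
time: 30.2
ee_pos: [637.8, 260.9, 21.0]
ee_rot: [-0.104, 3.14, 0.0]
ft_force: [0.1, -0.5, -3.1]
gripper_width: 48.6
finger_force: 74.4
```

Request:
send_rows:
  motion:
    - [0,0,0,0,0,0]
    - [0,0,0,0,0,0]
    - [0,0,-8,0,0,0]
    - [0,0,-25,0,0,0]
    - [0,0,-40,0,0,0]
    - [10,-15,-40,0,0,0]
    - [17,-35,-10,0,0,0]
    - [18,-42,0,0,0,0]
    - [18,-42,0,0,0,0]
    - [18,-42,0,0,0,0]
  hand: 68

```text
time: 31.2
ee_pos: [568.0, 78.4, 144.9]
ee_rot: [-0.104, 3.139, 0.001]
ft_force: [1.8, -0.5, 0.4]
gripper_width: 67.9
finger_force: 0.0
```

Request:
send_rows:
  motion:
    - [18,-42,0,0,0,0]
    - [18,-42,0,0,0,0]
    - [18,-42,0,0,0,0]
    - [18,-42,0,0,0,0]
    - [18,-42,0,0,0,0]
    - [18,-42,0,0,0,0]
    - [18,-30,0,0,0,0]
    - [9,-15,0,0,0,0]
    - [0,0,0,0,0,-0.13]
    - [0,0,0,0,0,0]

```text
time: 32.2
ee_pos: [453.5, -226.0, 144.6]
ee_rot: [-0.309, 3.125, -0.0]
ft_force: [1.2, -0.9, 0.1]
gripper_width: 68.2
finger_force: 0.0
```

Run:
```python
from h import *
import pickle
go(459.6,-229.6,6,1.77)
c=get_calibration('wrist'); im=get_image('wrist'); cv2.imwrite('pics/w6.png',im); pickle.dump(c,open('pics/w6.pkl','wb'))
```

```text
shift [ -5.1  -4.7 138.6] turn_z -0.002 j7 2.27 yaw 1.768 tilt [0.001 0.   ] t 32.2
```

View pics/w6.png

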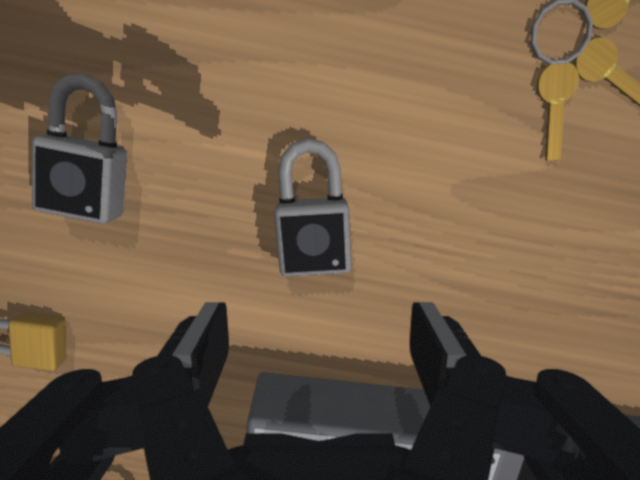

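Run:
```python
from h import *
import pickle
c=pickle.load(open('pics/w6.pkl','rb'))
P=lambda u,v,h: ray('wrist',u,v,h,c)[:2]
for n,ce,sh,e1,e2 in [('f2',(313,240),(310,141),(284,275),(350,271)),('f3',(67.5,179.5),(84,76),(33,209),(105,221))]:
    ct=P(*ce,28); s=P(*sh,18.5); b=P(*e2,28)-P(*e1,28)
    print(n,ct.round(1),'yaw_sh',np.arctan2(*(ct-s)[::-1]).round(3),'yaw_edge',(np.arctan2(b[1],b[0])-np.pi/2).round(3))
    if n=='f2': go(*ct,6,1.81)
```

```text
f2 [ 459.5 -229.2] yaw_sh 0.225 yaw_edge 0.262
shift [ -4.7  -4.7 138.5] turn_z -0.046 j7 2.27 yaw 1.764 tilt [0.001 0.   ] t 32.25
f3 [ 450.6 -391.3] yaw_sh -0.05 yaw_edge 0.023
```

Request:
send_rows:
  motion:
    - [-4.7,-4.7,10,0,0,-0.046]
    - [0,0,30,0,0,0]
    - [0,0,40,0,0,0]
    - [0,0,30,0,0,0]
    - [0,0,15,0,0,0]
    - [0,0,9,0,0,0]
    - [0,0,4,0,0,0]
    - [0,0,0,0,0,0]
    - [0,0,0,0,0,0]

```text
time: 33.15
ee_pos: [459.6, -229.1, 6.7]
ee_rot: [-0.379, 3.118, -0.001]
ft_force: [-0.1, -0.2, -0.0]
gripper_width: 68.0
finger_force: 0.0
```

Run:
```python
from h import *
go(459.5,-229.2,6,1.81)
```

```text
shift [ 0.1 -0.   0.7] turn_z 0.002 j7 2.46 yaw 1.812 tilt [ 0.001 -0.   ] t 33.15
```

Request:
send_rows:
  motion:
    - [0,0,0,0,0,0]
    - [0,0,0,0,0,0]
    - [0,0,0,0,0,0]
    - [0,0,0,0,0,0]
    - [0,0,0,0,0,0]
  hand: 40

```text
time: 33.65
ee_pos: [459.6, -229.1, 6.9]
ee_rot: [-0.379, 3.117, -0.0]
ft_force: [-2.5, 2.1, 15.3]
gripper_width: 48.4
finger_force: 70.8
```

Request:
send_rows:
  motion:
    - [0,0,-8,0,0,0]
    - [0,0,-20,0,0,0]
    - [0,0,-30,0,0,0.06]
    - [0,0,-35,0,0,0.06]
    - [0,0,-12,0,0,0.054]
    - [0,0,0,0,0,0]

```text
time: 34.25
ee_pos: [460.1, -229.2, 113.0]
ee_rot: [-0.105, 3.136, -0.001]
ft_force: [-0.1, 0.3, -2.6]
gripper_width: 48.4
finger_force: 73.9
```

Run:
```python
from h import *
go(643.3,176.8,110,1.638);s=state();print(s['gripper_width'])
```

```text
shift [-210.   392.8    3.4] turn_z 0.0 j7 2.21 yaw 1.638 tilt [ 0.004 -0.001] t 34.25
48.44147153883075
```

Request:
send_rows:
  motion:
    - [-10,16,0,0,0,0]
    - [-18,34,0,0,0,0]
    - [-20,38,0,0,0,0]
    - [-20,38,0,0,0,0]
    - [-20,38,0,0,0,0]
    - [-20,38,0,0,0,0]
    - [-20,38,0,0,0,0]
    - [-20,38,0,0,0,0]
    - [-20,38,0,0,0,0]
    - [-20,38,0,0,0,0]

```text
time: 35.25
ee_pos: [622.3, 138.6, 109.7]
ee_rot: [0.11, -3.138, 0.0]
ft_force: [0.4, 0.2, -1.7]
gripper_width: 48.6
finger_force: 73.8
```

Request:
send_rows:
  motion:
    - [-16,25,0,0,0,0]
    - [-6,13,0,0,0,0]
    - [0,0,10,0,0,0]
    - [0,0,20,0,0,0]
    - [0,0,10,0,0,0]
    - [0,0,0,0,0,0]
    - [0,0,0,0,0,0]

```text
time: 35.95
ee_pos: [641.8, 175.4, 70.9]
ee_rot: [0.106, -3.139, 0.001]
ft_force: [0.0, -0.5, -2.6]
gripper_width: 48.6
finger_force: 73.8
```

Run:
```python
from h import *
go(643.3,176.8,23,1.638);s=state();print(s['gripper_width'])
cv2.imwrite('pics/w7.png',get_image('wrist'))
```

```text
shift [-1.7  1.3 47.9] turn_z 0.0 j7 1.52 yaw 1.638 tilt [-0. -0.] t 35.95
48.60846866122959
```

View pics/w7.png

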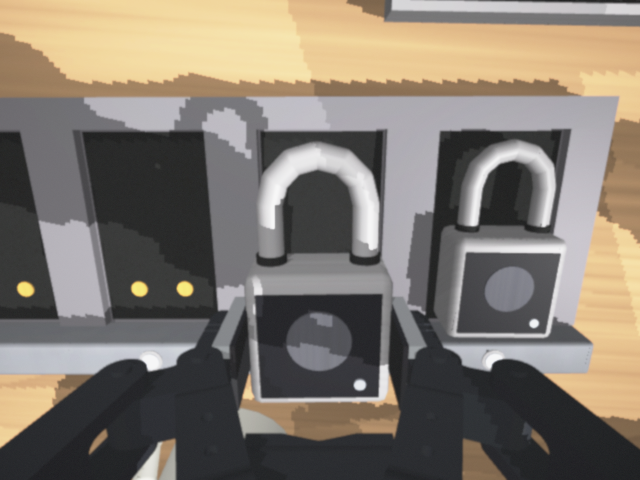

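Request:
send_rows:
  motion:
    - [-1.7,1.3,10,0,0,0]
    - [0,0,16,0,0,0]
    - [0,0,13,0,0,0]
    - [0,0,6,0,0,0]
    - [0,0,2.5,0,0,0]
    - [0,0,0,0,0,0]
    - [0,0,0,0,0,0]

```text
time: 36.7
ee_pos: [643.4, 177.7, 23.1]
ee_rot: [0.107, -3.14, 0.0]
ft_force: [-0.7, -0.3, -2.3]
gripper_width: 48.4
finger_force: 73.9
```

Run:
```python
from h import *
go(643.3,176.8,22,1.638);s=state();print(s['gripper_width'],s['ft_force'])
```

```text
shift [ 0.2 -0.9  1.1] turn_z 0.001 j7 1.54 yaw 1.639 tilt [-0. -0.] t 36.7
48.38490948257171 [-0.71119344 -0.27121747 -2.29003135]
```

Request:
send_rows:
  motion:
    - [0,-0.9,0.8,0,0,0]
    - [0,0,0,0,0,0]

```text
time: 36.9
ee_pos: [643.5, 177.7, 23.0]
ee_rot: [0.108, -3.14, -0.002]
ft_force: [-5.4, 1.6, 9.7]
gripper_width: 48.3
finger_force: 75.1
```

Request:
send_rows:
  motion:
    - [0,0,0,0,0,0]
    - [0,0,0,0,0,0]
    - [0,0,-8,0,0,0]
    - [0,0,-25,0,0,0]
    - [0,0,-40,0,0,0]
    - [10,-15,-40,0,0,0]
    - [17,-35,-10,0,0,0]
    - [18,-42,0,0,0,0]
    - [18,-42,0,0,0,0]
    - [18,-42,0,0,0,0]
  hand: 68

```text
time: 37.9
ee_pos: [574.1, -5.8, 146.3]
ee_rot: [-0.107, 3.139, 0.0]
ft_force: [1.0, -0.4, 0.2]
gripper_width: 67.7
finger_force: 0.0
```

Request:
send_rows:
  motion:
    - [18,-42,0,0,0,0]
    - [18,-42,0,0,0,0]
    - [18,-42,0,0,0,0]
    - [18,-42,0,0,0,0]
    - [18,-42,0,0,0,0]
    - [18,-42,0,0,0,0]
    - [18,-42,0,0,0,0]
    - [12,-42,0,0,0,0]
    - [5,-30,0,0,0,0]
    - [0,-10,0,0,0,0]

```text
time: 38.9
ee_pos: [456.1, -392.9, 146.3]
ee_rot: [-0.1, 3.14, -0.003]
ft_force: [-0.0, 0.2, -0.0]
gripper_width: 68.0
finger_force: 0.0
```

Run:
```python
from h import *
import pickle
go(450.6,-391,6,1.638)
c=get_calibration('wrist'); im=get_image('wrist'); cv2.imwrite('pics/w8.png',im); pickle.dump(c,open('pics/w8.pkl','wb'))
```

```text
shift [  5.4   2.5 140.3] turn_z -0.003 j7 2.5 yaw 1.635 tilt [ 0.    -0.002] t 38.9
```

View pics/w8.png

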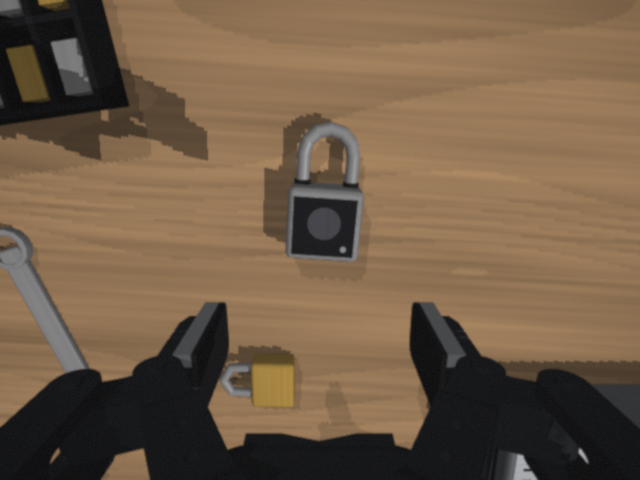

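Run:
```python
from h import *
import pickle
c=pickle.load(open('pics/w8.pkl','rb'))
P=lambda u,v,h: ray('wrist',u,v,h,c)[:2]
ct=P(324,224,28); s=P(329,122,18.5); b=P(357,260,28)-P(288,256,28)
print(ct,np.arctan2(*(ct-s)[::-1]),np.arctan2(b[1],b[0])-np.pi/2); go(*ct,7,1.571)
c=get_calibration('wrist')
```

```text
[ 450.47769623 -390.33082726] 0.016592472156212013 0.0032069647282277902
shift [  6.1   2.9 139.1] turn_z 0.064 j7 2.5 yaw 1.635 tilt [ 0.    -0.002] t 38.95
```

Request:
send_rows:
  motion:
    - [6,3,10,0,0,0.06]
    - [0,0,30,0,0,0]
    - [0,0,40,0,0,0]
    - [0,0,30,0,0,0]
    - [0,0,15,0,0,0]
    - [0,0,9,0,0,0]
    - [0,0,4,0,0,0]
    - [0,0,0,0,0,0]
    - [0,0,0,0,0,0]

```text
time: 39.85
ee_pos: [452.1, -386.9, 8.7]
ee_rot: [-0.013, 3.14, -0.001]
ft_force: [-0.7, -0.2, 0.1]
gripper_width: 68.1
finger_force: 0.0
```

Run:
```python
from h import *
go(450.5,-390.3,7,1.577)
```

```text
shift [ 1.6 -3.4  1.7] turn_z 0.002 j7 2.56 yaw 1.579 tilt [ 0.001 -0.001] t 39.85
```

Request:
send_rows:
  motion:
    - [1.6,-3.4,2,0,0,0]
    - [0,0,0,0,0,0]

```text
time: 40.05
ee_pos: [449.8, -390.6, 6.0]
ee_rot: [-0.012, 3.141, -0.001]
ft_force: [0.6, 0.7, 0.2]
gripper_width: 67.9
finger_force: 0.0
```

Request:
send_rows:
  motion:
    - [0,0,0,0,0,0]
    - [0,0,0,0,0,0]
    - [0,0,0,0,0,0]
    - [0,0,0,0,0,0]
    - [0,0,0,0,0,0]
  hand: 40

```text
time: 40.55
ee_pos: [450.0, -390.2, 6.2]
ee_rot: [-0.012, 3.141, -0.0]
ft_force: [-2.8, 2.2, 10.4]
gripper_width: 49.0
finger_force: 72.8
```

Request:
send_rows:
  motion:
    - [0,0,-8,0,0,0]
    - [0,0,-20,0,0,0]
    - [0,0,-30,0,0,-0.03]
    - [0,0,-40,0,0,-0.03]
    - [0,0,-20,0,0,0]
    - [0,0,0,0,0,0]

```text
time: 41.15
ee_pos: [451.0, -390.9, 126.7]
ee_rot: [-0.107, 3.136, -0.003]
ft_force: [0.4, -0.8, -3.9]
gripper_width: 48.5
finger_force: 73.6
```

Run:
```python
from h import *
go(648.9,92.9,120,1.638);s=state();print(s['gripper_width'])
```

```text
shift [-230.3  469.2    6.5] turn_z 0.001 j7 2.52 yaw 1.639 tilt [ 0.004 -0.002] t 41.15
48.50076804519125
```

Request:
send_rows:
  motion:
    - [-3,16,0,0,0,0]
    - [-10,34,0,0,0,0]
    - [-15,40,0,0,0,0]
    - [-18,40,0,0,0,0]
    - [-20,40,0,0,0,0]
    - [-20,40,0,0,0,0]
    - [-20,40,0,0,0,0]
    - [-20,40,0,0,0,0]
    - [-20,40,0,0,0,0]
    - [-20,40,0,0,0,0]

```text
time: 42.15
ee_pos: [589.6, -6.9, 122.3]
ee_rot: [0.108, -3.138, 0.0]
ft_force: [0.9, -0.2, -2.5]
gripper_width: 48.5
finger_force: 73.5
```

Request:
send_rows:
  motion:
    - [-20,40,0,0,0,0]
    - [-20,34,0,0,0,0]
    - [-16,18,0,0,0,0]
    - [-8,7,0,0,0,0]
    - [0,0,15,0,0,0]
    - [0,0,25,0,0,0]
    - [0,0,15,0,0,0]
    - [0,0,0,0,0,0]
    - [0,0,0,0,0,0]

```text
time: 43.05
ee_pos: [647.0, 92.6, 68.4]
ee_rot: [0.105, -3.139, 0.001]
ft_force: [0.1, 0.4, -2.6]
gripper_width: 48.3
finger_force: 73.3
```

Run:
```python
from h import *
go(648.9,92.9,22,1.638);s=state();print(s['gripper_width'])
cv2.imwrite('pics/w9.png',get_image('wrist'))
```

```text
shift [-1.9  0.2 46.4] turn_z -0.0 j7 1.67 yaw 1.638 tilt [-0.001 -0.001] t 43.05
48.2775665658915
```

View pics/w9.png

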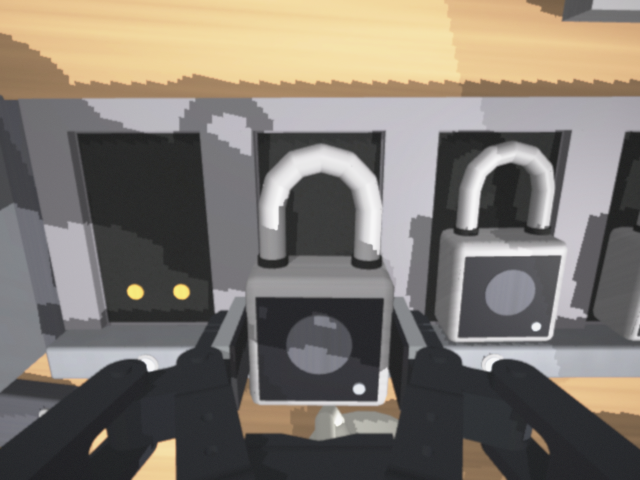

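Request:
send_rows:
  motion:
    - [-1.9,0.2,10,0,0,0]
    - [0,0,16,0,0,0]
    - [0,0,12,0,0,0]
    - [0,0,6,0,0,0]
    - [0,0,2.4,0,0,0]
    - [0,0,0,0,0,0]
    - [0,0,0,0,0,0]

```text
time: 43.8
ee_pos: [648.9, 93.8, 22.2]
ee_rot: [0.107, -3.139, -0.0]
ft_force: [-5.4, 0.2, 5.8]
gripper_width: 48.5
finger_force: 74.5
```

Request:
send_rows:
  motion:
    - [0,0,0,0,0,0]
    - [0,0,0,0,0,0]
    - [0,0,-8,0,0,0]
    - [0,0,-25,0,0,0]
    - [0,0,-40,0,0,0]
    - [10,0,-40,0,0,0]
    - [20,10,-40,0,0,0]
    - [30,10,-30,0,0,0]
    - [10,5,0,0,0,0]
    - [0,0,0,0,0,0]
  hand: 68

```text
time: 44.8
ee_pos: [577.0, 115.2, 206.4]
ee_rot: [-0.109, 3.138, 0.003]
ft_force: [0.9, 1.0, -0.3]
gripper_width: 68.5
finger_force: 0.0
```

Run:
```python
from h import *
import pickle
c=get_calibration('wrist'); im=get_image('wrist'); cv2.imwrite('pics/w10.png',im); pickle.dump(c,open('pics/w10.pkl','wb'))
print(state()['ee_pos'])
cv2.imwrite('pics/t2.png',get_image('top'))
t=cv2.imread('pics/t2.png')[180:325,140:420]
cv2.imwrite('pics/v.png',np.vstack([cv2.resize(im,(600,450))[:380],cv2.resize(t,(600,220),interpolation=cv2.INTER_CUBIC)])[:600])
```

```text
[577.59442969 114.59348823 205.60171487]
```

View pics/v.png

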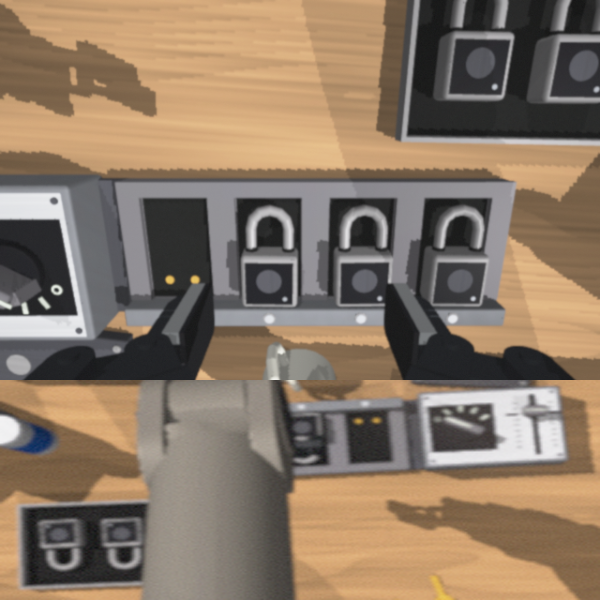

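Run:
```python
from h import *
import pickle
c=pickle.load(open('pics/w10.pkl','rb'))
for n,u,v,h in [('b1',460,281,44),('b2',364.5,281,44),('b3',269.5,281,44),('d1',453,320,40),('d3',269.5,319.5,40),('trR',480,65,32),('trM',583,68,32)]:
    p=ray('wrist',u*640/600,v*480/450,h,c); print(n,p.round(1),st(p).round(1))
for n,u,v in [('L',60,534),('M',121,533)]:
    print(n,ray('top',140+u*280/600,180+(v-380)*145/220,32).round(1))
go(647.4,-114.2,150,2.686); print('alt for bar: j',state()['joint_pos'].round(2))
```

```text
b1 [637.7 261.4  44. ] [ 17.1 213.2]
b2 [643.5 177.6  44. ] [ 17.3 129.1]
b3 [649.2  94.2  44. ] [17.4 45.5]
d1 [678.8 264.5  40. ] [ 58.3 213.5]
d3 [689.9  95.8  40. ] [58.1 44.4]
trR [460.9 247.7  32. ] [-160.3  211.3]
trM [457.4 328.   32. ] [-158.3  291.6]
L [454.  406.7  32. ]
M [455.6 327.9  32. ]
shift [ -53.7 -232.6   55. ] turn_z -1.047 j7 1.51 yaw 1.639 tilt [ 0. -0.] t 44.9
alt for bar: j [-0.7   0.34  0.5   1.85 -0.19  1.    1.51]
```

Request:
send_rows:
  motion:
    - [-6,-17,0,0,0,0]
    - [-8,-36,0,0,0,0]
    - [-8,-36,0,0,0,0]
    - [-8,-36,0,0,0,0]
    - [-8,-36,0,0,0,0]
    - [-8,-36,0,0,0,0]
    - [-8,-36,0,0,0,0]
    - [0,0,0,0,0,0.14]
    - [0,0,0,0,0,0.14]
    - [0,0,0,0,0,0.14]
  hand: 45

```text
time: 45.9
ee_pos: [647.6, -116.2, 203.7]
ee_rot: [-0.561, -3.089, 0.002]
ft_force: [-0.8, 0.2, -0.4]
gripper_width: 45.1
finger_force: 0.0
```

Request:
send_rows:
  motion:
    - [0,0,5,0,0,0.14]
    - [0,0,5,0,0,0.14]
    - [0,0,5,0,0,0.14]
    - [0,0,5,0,0,0.14]
    - [0,0,5,0,0,0.14]
    - [0,0,5,0,0,0.14]
    - [0,0,5,0,0,0.14]
    - [0,0,5,0,0,0.14]
    - [0,0,5,0,0,0.14]
    - [0,0,5,0,0,0.14]

```text
time: 46.9
ee_pos: [647.6, -115.6, 153.8]
ee_rot: [2.419, 2.004, -0.003]
ft_force: [-0.0, 0.5, -1.1]
gripper_width: 45.0
finger_force: 0.0
```

Request:
send_rows:
  motion:
    - [0,0,5,0,0,0.14]
    - [0,0,5,0,0,0.13]
    - [0,0,0,0,0,0]
    - [0,0,0,0,0,0]

```text
time: 47.3
ee_pos: [647.5, -115.3, 144.4]
ee_rot: [2.658, 1.673, -0.003]
ft_force: [-0.9, 0.0, 0.4]
gripper_width: 45.0
finger_force: 0.0
```

Run:
```python
from h import *
go(647.4,-114.2,72,2.686)
```

```text
shift [ 1.1 -0.5 72.4] turn_z 0.008 j7 0.21 yaw -0.447 tilt [-0.001 -0.002] t 47.3
```

Request:
send_rows:
  motion:
    - [1,-0.5,10,0,0,0.008]
    - [0,0,20,0,0,0]
    - [0,0,20,0,0,0]
    - [0,0,13,0,0,0]
    - [0,0,7,0,0,0]
    - [0,0,2,0,0,0]
    - [0,0,0,0,0,0]

```text
time: 48.0
ee_pos: [647.6, -113.7, 73.3]
ee_rot: [2.668, 1.658, 0.0]
ft_force: [0.6, 0.3, 0.7]
gripper_width: 45.1
finger_force: 0.0
```

Request:
send_rows:
  motion:
    - [0,0,0,0,0,0]
    - [0,0,0,0,0,0]
    - [0,0,0,0,0,0]
    - [0,0,0,0,0,0]
    - [0,0,0,0,0,0]
  hand: 5
  newtons: 50

```text
time: 48.5
ee_pos: [646.1, -112.7, 73.9]
ee_rot: [-2.666, -1.656, 0.001]
ft_force: [-14.9, 7.6, 18.4]
gripper_width: 13.1
finger_force: 50.0
```

Request:
send_rows:
  motion:
    - [0,0,0,0,0,0.14]
    - [0,0,0,0,0,0.14]
    - [0,0,0,0,0,0.14]
    - [0,0,0,0,0,0.14]
    - [0,0,0,0,0,0.14]
    - [0,0,0,0,0,0.14]
    - [0,0,0,0,0,0.14]
    - [0,0,0,0,0,0.14]
    - [0,0,0,0,0,0.14]
    - [0,0,0,0,0,0.14]

```text
time: 49.5
ee_pos: [646.5, -114.2, 74.0]
ee_rot: [3.107, -0.461, -0.002]
ft_force: [-8.0, -1.2, 8.4]
gripper_width: 13.3
finger_force: 49.9
```

Request:
send_rows:
  motion:
    - [0,0,0,0,0,0.1]
    - [0,0,0,0,0,0.07]
    - [0,0,0,0,0,0]
    - [0,0,0,0,0,0]

```text
time: 49.9
ee_pos: [646.4, -114.5, 73.9]
ee_rot: [3.058, -0.715, -0.002]
ft_force: [-9.5, -2.0, 9.7]
gripper_width: 13.2
finger_force: 50.3
```

Run:
```python
from h import *
go(647.4,-114.2,72,2.686-1.571); print(state()['gripper_width'])
```

```text
shift [ 0.8 -0.7  1.9] turn_z -0.004 j7 -1.15 yaw -2.03 tilt [-0.001 -0.001] t 49.9
13.174298148799425
```

Request:
send_rows:
  motion:
    - [0,0,0,0,0,0]
    - [0,0,0,0,0,0]
    - [0,0,-10,0,0,0]
    - [0,0,-25,0,0,0]
    - [0,0,-40,0,0,0]
    - [0,0,-40,0,0,0]
    - [0,0,-40,0,0,0]
    - [0,0,-40,0,0,0]
    - [0,0,-15,0,0,0]
    - [0,0,0,0,0,0]
  hand: 60

```text
time: 50.9
ee_pos: [648.1, -114.1, 286.1]
ee_rot: [-3.058, 0.713, -0.006]
ft_force: [0.6, 0.6, 0.1]
gripper_width: 60.2
finger_force: 0.0
```

Run:
```python
from h import *
for n in ('top','wrist'):
    c=get_calibration(n); im=get_image(n); cv2.imwrite(f'pics/z_{n}.png',im)
    for k in range(5):
        a=yaw+np.radians(60-30*k); out=[]
        for r in (6,10,14,18,22):
            u,v=proj(n,[647.4+r*np.cos(a),-114.2+r*np.sin(a),92],c)
            u,v=int(round(u)),int(round(v)); out.append(int(im[v,u].mean()) if 0<=u<640 and 0<=v<480 else None)
        print(n,k,out)
print(state()['ee_pos'])
```

```text
top 0 [107, 113, 115, 119, 125]
top 1 [111, 116, 115, 120, 120]
top 2 [114, 110, 115, 116, 119]
top 3 [105, 112, 109, 109, 112]
top 4 [105, 101, 103, 108, 113]
wrist 0 [100, 35, 35, 32, 39]
wrist 1 [119, 35, 33, 33, 39]
wrist 2 [127, 118, 42, 35, 32]
wrist 3 [213, 213, 213, 210, 175]
wrist 4 [157, 111, 81, 27, 27]
[ 647.35720851 -113.21120637  282.87819258]
```

Pointer clearly on stop 3, with the white line at that angle only. Handing in.

```bash
python3 -c "
from workcell import *
print(close_job())"
```

```text
the job is handed in; nothing more can be done
None
```

I handed the job in at about 51 s of the 210 s allowed. The switch went to off first, the three charged padlocks lie in the tray, the three discharged ones are in bays 1–3, the fader is about 1 mm from its long mark, and the switch is back up at 3. The hand-in returned no verdict.

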